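# Reload the label dispenser on the prep bench

## Robot

A 6-joint arm with a two-finger parallel gripper is mounted at the origin on the work surface. World frame = base frame: x ahead of the robot, y to its left, z up, the work surface at z = 0. Lengths are in m, angles in rad, forces in N, time in s.
With the tool pointing down it reaches from about 0.375 to 0.9 m from the base axis. Payload 3.1 kg.
Tool frame: the origin (TCP) lies midway between the tips of the shut fingers; the grasp point (between the pads) lies 19 mm behind it (manip.hold_point_z is the distance from the TCP to the grasp point, in m); z points along the fingers, y is the direction in which the jaws open and shut (so a half turn about z gives the same grasp; the last joint's range is limited). The gripper opens to 85 mm and grips with 20 to 120 N. Pads are 22 mm wide; open, the fingers measure 114 mm over their backs; the gripper's body (76 mm by 85 mm) begins 54 mm behind the grasp point. The pads swing forward as they close: fully open they stand 13 mm farther back than shut.
Start: joints at [1.071, 0.527, 1.433, -0, 1.181, -0.178], TCP at [0.197, 0.593, 0.231] pointing down, gripper open.
Joint ranges: [-3.08, 3.08], [-0.75, 2.2], [0.22, 2.44], [-1.43, 4.57], [0, 2.65], [-2.85, 2.85]. Speed limits (rad/s): [2.79, 2.79, 3.14, 3.14, 3.14, 3.14].

## Interface

Orientations are given as a unit quaternion [x, y, z, w].
In Python, from station import manip gives the robot as it stands.
- The arm moves only by the tool drive_tool, never from a script. Its argument "motion" is one flat list of numbers, 7 for each row, row after row: the shift along the tool's x, y, z in mm, then the turn, a rotation vector about the tool's x, y, z in degrees, then the finger opening in mm, from 0 to 85.4. A call has 1 to 8 rows; each row is the pose to reach, as a shift and turn from the pose measured when the call began, along the tool's axes at that moment; what a row does not reach only later rows make up. A row lasts 1/8 s, in which the tool goes at most 62.5 mm and 10.7 degrees, less where a joint would pass 70% of its speed; a pose out of reach is approached as far as the arm can. A call with a gripper value outside its range is refused whole. The fingers move at their own pace and stop on an object; "force" is the grip in N (left out, the last holds). Time passes only in rows, so rows that repeat a pose let the fingers close. It gives the time, the measured TCP pose, the force and the opening at its end, in the units of the state.
- manip.sense(): the state, without advancing time (a new reading comes with each control period).
- manip.snapshot(name): name is "scene" or "top" or "wrist"; returns a dict with "color" (480x640x3 uint8, red, green, blue), "fx", "fy", "cx", "cy" (pixels), "view" (4x4, takes a point from world to camera coordinates). Camera axes: x right, y up, looking along -z (the intrinsics and any distortion apply to the point x, -y, -z); pixel columns grow to the right and rows downward; lengths in m; the calibration is good to about 2 mm. A picture is of the moment at which its call begins. There is no depth.
- manip.sign_off(): hands the job in, once; it reports no verdict.
The state is a dict: "t": time; "q": joint angles; "qd": joint speeds; "tau": joint torques, N m; "tcp_pos": TCP position; "tool_rot": TCP orientation; "force": force on the tool from outside, world axes, zero at the start; "ft_torque": the same for the moment, N m; "finger_gap": opening from 0.0 (shut) to 1.0 (fully open).
Only numpy, scipy, OpenCV 4.12 (cv2) and the standard library are available. Lean on these libraries where they do the work, as an engineer would, in place of code of your own. Each camera call takes 0.05 s, during which the arm holds its last target.

## Task

Reload the label dispenser: lift its cover off and lay it flat on the bench, then take whatever spent cardboard cores are on the posts and put them in the grey waste bin. Slide every full label roll lying on the bench down onto its post (large rolls on the thick post, small rolls on the thin one), then put the cover back and press it down firmly so that it lies level in its seat. Leave the other kitchen things where they are.

Things in the scene. Friction and masses are not known exactly. Their poses are not given: they have to be found in the camera images.
- dispenser: white label dispenser fixed to the bench: base plate 128 (x) x 260 (y) x 12 mm; an end wall at each y end (inner faces at y = +/-108 mm), open front and back; two steel posts on the base, 92 mm apart along y; the wall tops form a recessed seat for the cover 82 mm above the bench, with a rim 7 mm higher. Origin: centre of its underside, z up
- thick_post (a point): foot of the thick post (24 mm diameter, 63 mm tall, the top 7 mm tapered), on the top face of the base plate, 12 mm above the bench, at y = +46 mm of the dispenser; large rolls go here, three at most
- thin_post (a point): foot of the thin post (12 mm diameter, 63 mm tall, the top 7 mm tapered), on the top face of the base plate, 12 mm above the bench, at y = -46 mm of the dispenser; small rolls go here, three at most
- cover_seat (a point): centre of the cover's seat, 82 mm above the bench, axes as the dispenser's; the cover lies in the recess (116 mm by 248 mm inside its rims) with its underside at this height
- cover: flat grey cover plate, 110 (x) x 242 (y) x 6 mm, with a black bar grip across its middle 16 mm wide (x), 70 mm long (y), top 32 mm above the underside; 220 g; in the seat at the start. Origin: centre of its underside, z up; a half turn makes no difference. The bench left of the dispenser and near the robot, in front of the bin, is free to lay it on
- large_roll_a: fat roll of paper labels lying flat on the bench (or absent: then its state is None): outer diameter 60 mm, bore 30 mm, 20 mm high, a brown cardboard core inside white paper, about 80 g; origin at its centre, z along its axis, either way up will do
- large_roll_b: fat roll of paper labels lying flat on the bench (or absent: then its state is None): outer diameter 60 mm, bore 30 mm, 20 mm high, a brown cardboard core inside white paper, about 80 g; origin at its centre, z along its axis, either way up will do
- large_roll_c: fat roll of paper labels lying flat on the bench (or absent: then its state is None): outer diameter 60 mm, bore 30 mm, 20 mm high, a brown cardboard core inside white paper, about 80 g; origin at its centre, z along its axis, either way up will do
- small_roll_a: slim roll of paper labels lying flat on the bench (or absent: then its state is None): outer diameter 44 mm, bore 18 mm, 20 mm high, a brown cardboard core inside white paper, about 40 g; origin at its centre, z along its axis, either way up will do
- small_roll_b: slim roll of paper labels lying flat on the bench (or absent: then its state is None): outer diameter 44 mm, bore 18 mm, 20 mm high, a brown cardboard core inside white paper, about 40 g; origin at its centre, z along its axis, either way up will do
- small_roll_c: slim roll of paper labels lying flat on the bench (or absent: then its state is None): outer diameter 44 mm, bore 18 mm, 20 mm high, a brown cardboard core inside white paper, about 40 g; origin at its centre, z along its axis, either way up will do
- large_core: spent core: bare brown cardboard tube, outer diameter 34 mm, bore 30 mm, 20 mm high, about 15 g, sitting on the thick post at the start under the cover (or absent: then its state is None); origin at its centre, z along its axis
- small_core: spent core: bare brown cardboard tube, outer diameter 22 mm, bore 18 mm, 20 mm high, about 15 g, sitting on the thin post at the start under the cover (or absent: then its state is None); origin at its centre, z along its axis
- bin: open grey waste bin fixed on the bench left of the dispenser, 130 mm square, 85 mm high, walls 4 mm; origin at the centre of its underside
- shaker: small salt shaker, 30 mm across, 55 mm high, standing by the rolls; origin at the centre of its underside
- spatula: kitchen spatula with a black handle, 200 mm long, lying flat in front of the dispenser; origin near its middle, x along its length
- jar: screw-top jar of spread, 64 mm across, 75 mm high; origin at the centre of its underside
- cakes: pile of three round rice cakes, 92 mm across, 31 mm high, on the white chopping board; origin at the centre of its underside
- cracker: single round rice cake, 92 mm across, 10 mm high, on the chopping board; origin at the centre of its underside
Things that resemble listed ones, but are neither listed nor needed, are in the scene too. Leave any blue look-alike of the small_roll_b alone.

How it is judged:
By the outcome, as a careful person would: the job done as asked, in the order asked, and still so for the second after the job is handed in, with the robot touching nothing.
Of large_roll_a, large_roll_b, large_roll_c, small_roll_a, small_roll_b, small_roll_c only 4 to 6 are there at a start; the rules pass over those that are not, and their reading is None.
Of large_core, small_core only 1 to 2 are there at a start; the rules pass over those that are not, and their reading is None.
At some moment in a run one of large_roll_a, large_roll_b, large_roll_c, small_roll_a, small_roll_b, small_roll_c may be knocked a few centimetres aside while the robot is not near it.
Once in a run the grip may slacken for a moment while it holds something.
It also fails if it takes over 200 s, if anything falls off the work surface, if the arm or the gripper's body presses on something with over 40 N, if the wrist force passes 120 N, or if a joint passes its speed limit or range.

## Working session

There is one attempt and no reset: what is moved stays moved. The work goes in short steps, Python scripts to look and compute and a tool call to move; the robot and the scene stay as the last step left them, time stands still between calls to the robot, and variables do not carry over. Pictures are saved under pics/ and viewed, and the job is handed in when it is done.

Besides the shell and the picture viewer there is one more tool, called after "Emit:" in YAML: its name, and indented under it one key for each argument. drive_tool: Moves the arm, as the interface text tells. Its arguments: {"type":"object","properties":{"motion":{"type":"array","items":{"type":"number"}},"force":{"type":"number"}},"required":["motion"]}

```bash
ls -R | head -50; mkdir -p pics
cat > h.py <<'E'
import numpy as np, cv2
from station import manip
from scipy.spatial.transform import Rotation as R
def snap(cam,name):
    s=manip.snapshot(cam); cv2.imwrite(f'pics/{name}.png',s['color'][:,:,::-1]); 
    np.savez(f'pics/{name}.npz',**{k:np.array(v) for k,v in s.items()}); return s
def load(name): return dict(np.load(f'pics/{name}.npz',allow_pickle=True))
def pix(s,p):
    p=np.atleast_2d(p); c=(np.c_[p,np.ones(len(p))]@np.array(s['view']).T)[:,:3]
    return np.c_[s['fx']*c[:,0]/-c[:,2]+s['cx'], -s['fy']*c[:,1]/-c[:,2]+s['cy']]
def ray(s,u,v,z):
    V=np.array(s['view']); Rm=V[:3,:3]; o=-Rm.T@V[:3,3]
    d=Rm.T@np.array([(u-s['cx'])/s['fx'],-(v-s['cy'])/s['fy'],-1.])
    return o+d*(z-o[2])/d[2]
E
python3 - <<'E'
from h import *
print(manip.sense(), manip.hold_point_z)
for c in ['scene','top','wrist']:
    s=snap(c,c+'0'); print(c,[s[k] for k in s if k not in('color','view')], [k for k in s]); V=np.array(s['view']); print(-V[:3,:3].T@V[:3,3]); print(V[:3,:3])
E
```

```text
.:
pics

./pics:
{'t': 0.0, 'q': array([ 1.07153509e+00,  5.28447548e-01,  1.43391522e+00,  5.92414529e-06,
        1.18137268e+00, -1.78506852e-01]), 'qd': array([-0.00030264,  0.00042923,  0.0002041 ,  0.00025263,  0.00014615,
        0.00103222]), 'tau': array([ 5.49498855e-04, -4.42349625e+01, -1.78024113e+01, -3.39094941e-04,
        8.56089173e-03,  1.77752948e-06]), 'tcp_pos': array([0.19667871, 0.59249503, 0.23034094]), 'tool_rot': array([ 1.59691593e-01,  9.87166373e-01, -1.00955383e-03, -3.58753598e-04]), 'force': array([-0.14580903,  0.22224463,  0.20916719]), 'ft_torque': array([0.03987757, 0.05812027, 0.01039323]), 'finger_gap': 1.0010736084822673} 0.0187
scene [559.2122024411116, 559.2122024411116, 323.4444259693973, 238.42075857758155] ['color', 'fx', 'fy', 'cx', 'cy', 'view']
[ 1.18782693 -0.4261549   1.08991155]
[[ 0.51083869  0.85963731 -0.00821786]
 [-0.7011308   0.42213975  0.57464218]
 [ 0.49745294 -0.28778766  0.81836351]]
top [466.59230423157044, 466.59230423157044, 320.5944322796279, 247.82313471393266] ['color', 'fx', 'fy', 'cx', 'cy', 'view']
[ 0.3647488  -0.05061485  1.04585674]
[[-0.02042962 -0.99977705  0.00533731]
 [ 0.97939796 -0.01893989  0.20104954]
 [-0.20090362  0.00933472  0.97956654]]
wrist [387.81577209261854, 387.81577209261854, 323.2707845397971, 234.29957098560087] ['color', 'fx', 'fy', 'cx', 'cy', 'view']
[0.12090504 0.61743344 0.37388492]
[[ 0.31605906  0.94873472 -0.00301557]
 [-0.90165218  0.29938215 -0.31207958]
 [-0.29517793  0.10135458  0.95005118]]
```

View pics/scene0.png

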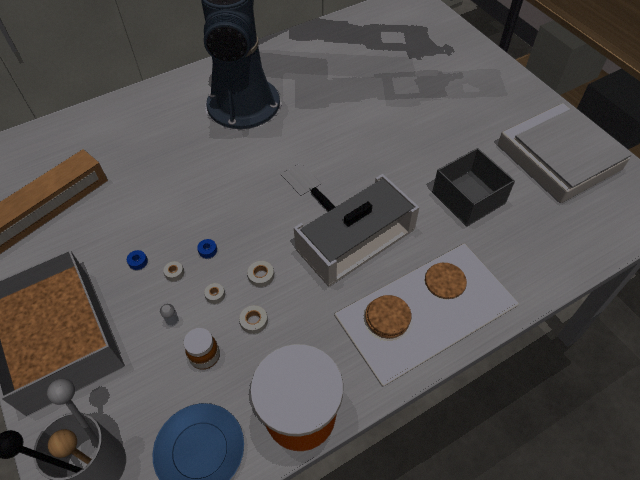

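View pics/top0.png

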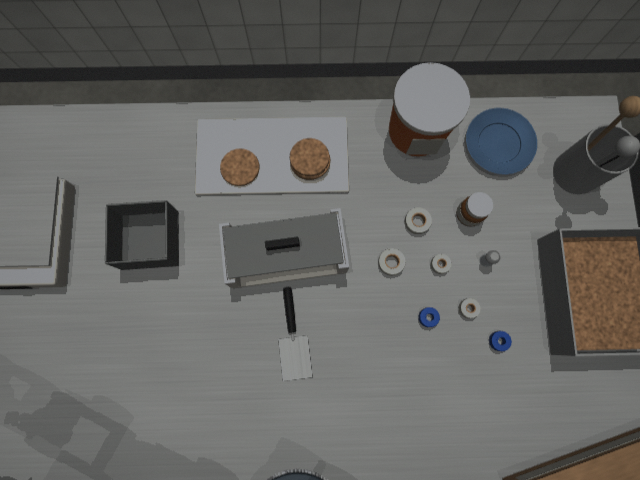

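View pics/wrist0.png

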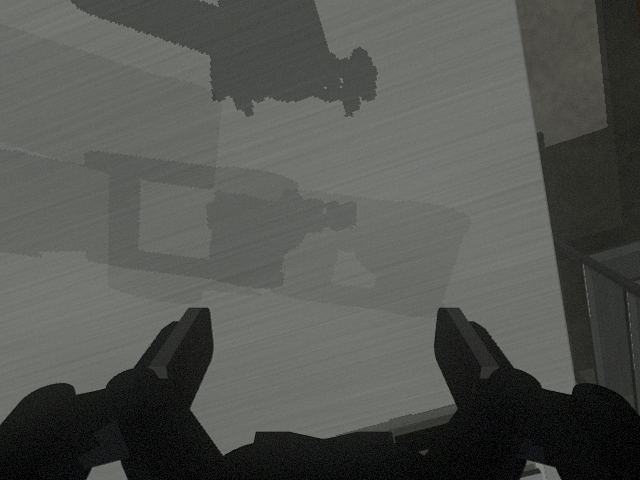

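Run:
```python
from h import *
s=load('top0')
for n,u,v,z in [('La',419,221,.02),('Lb',392,262,.02),('Sa',441,264,.02),('Sb',470,308,.02),('bl1',430,317,.02),('bl2',501,341,.02),('grip',282,244,.114),('bin',143,235,.085),('shaker',493,257,.055),('jar',480,203,.075),('spat',290,330,0),('spatH',289,290,0.01),('cvL',223,254,.088),('cvR',343,241,.088)]:
    print(n,ray(s,u,v,z).round(3))
im=s['color'][:,:,::-1]
cv2.imwrite('pics/c1.png',cv2.resize(im[195:330,370:520],None,fx=5,fy=5,interpolation=cv2.INTER_CUBIC))
cv2.imwrite('pics/c2.png',cv2.resize(im[195:300,205:360],None,fx=5,fy=5,interpolation=cv2.INTER_CUBIC))
```

```text
La [ 0.633 -0.285  0.02 ]
Lb [ 0.54  -0.219  0.02 ]
Sa [ 0.533 -0.328  0.02 ]
Sb [ 0.434 -0.385  0.02 ]
bl1 [ 0.417 -0.296  0.02 ]
bl2 [ 0.362 -0.446  0.02 ]
grip [0.565 0.019 0.114]
bin [0.597 0.314 0.085]
shaker [ 0.54  -0.433  0.055]
jar [ 0.656 -0.408  0.075]
spat [0.395 0.011 0.   ]
spatH [0.483 0.012 0.01 ]
cvL [0.552 0.144 0.088]
cvR [ 0.575 -0.107  0.088]
```

View pics/c1.png

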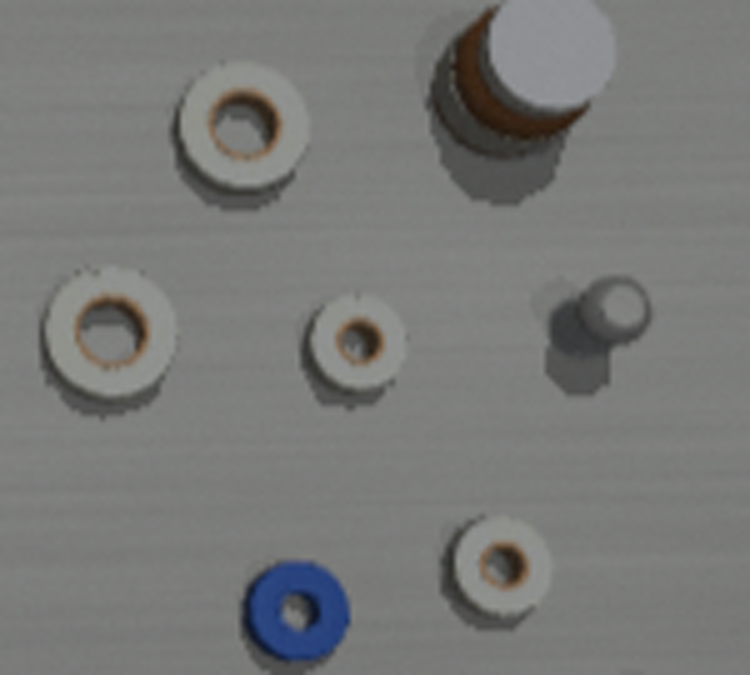

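View pics/c2.png

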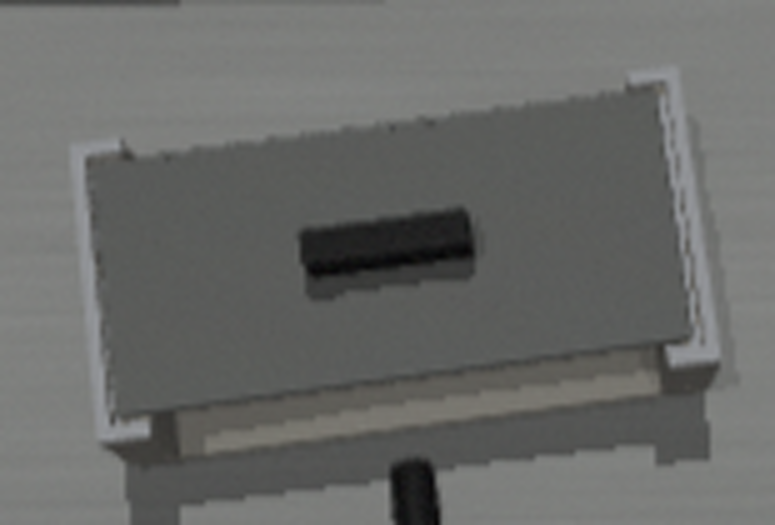

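```bash
cat >> h.py <<'E'
from scipy.optimize import least_squares
def fit2d(obj,obs):
    f=lambda p:(np.c_[np.cos(p[2])*obj[:,0]-np.sin(p[2])*obj[:,1]+p[0],np.sin(p[2])*obj[:,0]+np.cos(p[2])*obj[:,1]+p[1]]-obs).ravel()
    r=least_squares(f,[obs[:,0].mean(),obs[:,1].mean(),0]); return r.x,r.fun.reshape(-1,2)
E
python3 - <<'E'
from h import *
s=load('top0')
c=np.array([(72,148),(679,68),(718,360),(100,447)])/5-.4+[205,195]
w=np.array([ray(s,*p,.089)[:2] for p in c]); print(w)
obj=np.array([[.064,.13],[.064,-.13],[-.064,-.13],[-.064,.13]])
p,r=fit2d(obj,w);print('disp',p,np.degrees(p[2]),r.round(4))
# cover corners z=.088
c=np.array([(85,158),(655,85),(693,340),(118,418)])/5-.4+[205,195]
w=np.array([ray(s,*q,.088)[:2] for q in c])
p,r=fit2d(np.array([[.055,.121],[.055,-.121],[-.055,-.121],[-.055,.121]]),w);print('cover',p,np.degrees(p[2]),r.round(4))
c=np.array([(300,230),(468,207),(472,245),(307,265)])/5-.4+[205,195]
print('bar',np.array([ray(s,*q,.114)[:2] for q in c]), np.mean([ray(s,*q,.114)[:2] for q in c],0))
# rolls via contour ellipse in enlarged crop
im=s['color']
hsv=cv2.cvtColor(im,cv2.COLOR_RGB2HSV)
for u,v,r in [(419,221,17),(392,262,17),(441,264,13),(470,308,13)]:
    k=8; a=im[v-r-4:v+r+5,u-r-4:u+r+5]; g=cv2.cvtColor(a,cv2.COLOR_RGB2GRAY)
    g=cv2.resize(g,None,fx=k,fy=k,interpolation=cv2.INTER_CUBIC)
    t,b=cv2.threshold(g,0,255,cv2.THRESH_OTSU)
    b=(g>150).astype(np.uint8)*255
    cs,_=cv2.findContours(b,cv2.RETR_EXTERNAL,cv2.CHAIN_APPROX_NONE); m=max(cs,key=cv2.contourArea)
    e=cv2.fitEllipse(m); cu=(e[0][0]+.5)/k-.5+u-r-4; cvv=(e[0][1]+.5)/k-.5+v-r-4
    print(t,(cu,cvv),np.array(e[1])/k,ray(s,cu,cvv,.02).round(4))
# bin
im=s['color'][190:280,95:190,::-1]; cv2.imwrite('pics/c3.png',cv2.resize(im,None,fx=6,fy=6,interpolation=cv2.INTER_CUBIC))
s=load('scene0'); im=s['color'][170:290,285:430,::-1]; cv2.imwrite('pics/c4.png',cv2.resize(im,None,fx=5,fy=5,interpolation=cv2.INTER_CUBIC))
E
```

```text
[[ 0.61608994  0.153854  ]
 [ 0.64636371 -0.10369564]
 [ 0.52008146 -0.1162474 ]
 [ 0.48881074  0.13938542]]
disp [0.56783646 0.0183241  0.11677864] 6.690923459813837 [[ 0.0002  0.001 ]
 [ 0.0002  0.0004]
 [-0.0007 -0.002 ]
 [ 0.0003  0.0006]]
cover [0.57023361 0.02035119 0.11757744] 6.736690899364905 [[-0.0012 -0.0015]
 [-0.0003 -0.0001]
 [ 0.0009 -0.0001]
 [ 0.0006  0.0017]]
bar [[ 0.57314882  0.05462852]
 [ 0.58147923 -0.01412333]
 [ 0.56552201 -0.01558454]
 [ 0.55848246  0.05172434]] [0.56965813 0.01916125]
100.0 (420.75, 230.625) [0.    0.125] [ 0.6105 -0.2879  0.02  ]
103.0 (381.35096168518066, 266.706729888916) [0.16848002 0.27416196] [ 0.5296 -0.1948  0.02  ]Traceback (most recent call last):
  File "<stdin>", line 21, in <module>
ValueError: max() iterable argument is empty
```

```bash
cat >> h.py <<'E'
def rollfit(s,u,v,r,z=.02,th=None):
    im=s['color']; k=8; g=cv2.cvtColor(im[v-r-6:v+r+7,u-r-6:u+r+7],cv2.COLOR_RGB2GRAY)
    g=cv2.resize(g,None,fx=k,fy=k,interpolation=cv2.INTER_CUBIC)
    if th is None:
        bg=np.median(np.r_[g[0],g[-1],g[:,0],g[:,-1]]); hi=np.percentile(g,92); th=(bg+hi)/2
    b=(g>th).astype(np.uint8)*255
    cs,_=cv2.findContours(b,cv2.RETR_EXTERNAL,cv2.CHAIN_APPROX_NONE); m=cv2.convexHull(max(cs,key=cv2.contourArea))
    e=cv2.fitEllipse(m); cu=(e[0][0]+.5)/k-.5+u-r-6; cvv=(e[0][1]+.5)/k-.5+v-r-6
    return (cu,cvv),np.array(e[1])/k,ray(s,cu,cvv,z)
E
python3 - <<'E'
from h import *
s=load('top0')
for u,v,r in [(419,221,14),(392,262,14),(441,264,11),(470,308,11)]:
    print(rollfit(s,u,v,r))
im=s['color'][190:280,95:190,::-1]; cv2.imwrite('pics/c3.png',cv2.resize(im,None,fx=6,fy=6,interpolation=cv2.INTER_CUBIC))
s=load('scene0'); im=s['color'][170:290,285:430,::-1]; cv2.imwrite('pics/c4.png',cv2.resize(im,None,fx=5,fy=5,interpolation=cv2.INTER_CUBIC))
for u,v,r in [(260,270,14),(253,317,14),(215,291,11),(173,268,11)]:
    print(rollfit(s,u,v,r))
E
```

```text
((418.6400737762451, 219.13582801818848), array([24.188694  , 25.74445534]), array([ 0.63746563, -0.28484626,  0.02      ]))
((392.0339984893799, 260.56957244873047), array([25.15630531, 25.89271927]), array([ 0.5430001 , -0.21935225,  0.02      ]))
((441.6602535247803, 262.56461334228516), array([17.95764732, 19.09569168]), array([ 0.53631972, -0.33001617,  0.02      ]))
((470.6322593688965, 307.4734344482422), array([18.48851967, 19.84378815]), array([ 0.43541074, -0.38631612,  0.02      ]))
((259.88191413879395, 271.12241554260254), array([21.73763084, 25.89912415]), array([ 0.54098164, -0.21822608,  0.02      ]))
((252.56280136108398, 317.0186767578125), array([24.02923393, 27.55395508]), array([ 0.63546107, -0.28379905,  0.02      ]))
((213.58523750305176, 290.79125595092773), array([16.12772942, 19.59880257]), array([ 0.53382491, -0.32860376,  0.02      ]))
((172.39006423950195, 268.6725101470947), array([15.0269413 , 19.08836365]), array([ 0.43326873, -0.38480217,  0.02      ]))
```

View pics/c3.png

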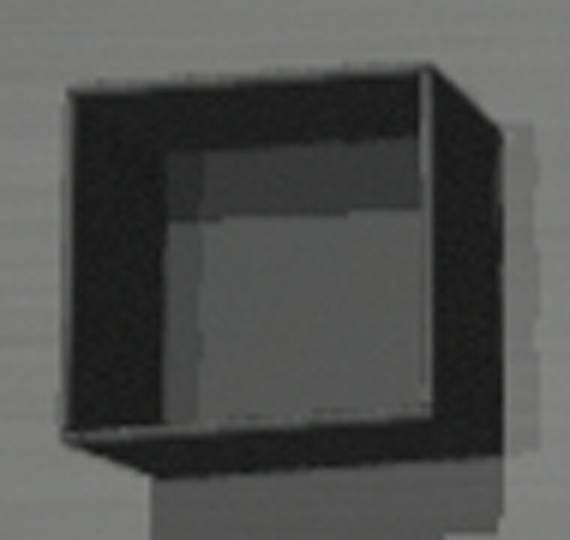

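View pics/c4.png

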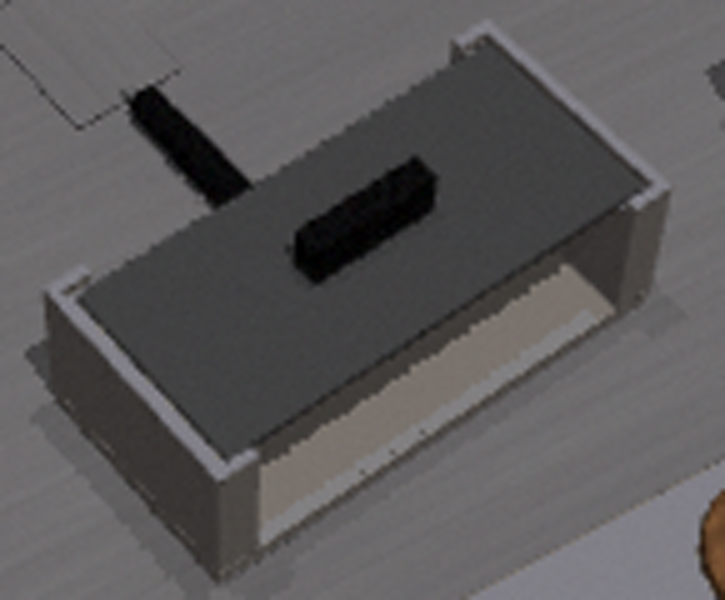

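Run:
```python
from h import *
s=load('scene0')
c=np.array([(668,187),(218,475),(45,290),(488,22)])/5-.4+[285,170]
w=np.array([ray(s,*p,.089)[:2] for p in c])
obj=np.array([[.064,.13],[.064,-.13],[-.064,-.13],[-.064,.13]])
p,r=fit2d(obj,w);print('disp',p,np.degrees(p[2]),r.round(4))
c=np.array([(420,158),(436,180),(318,258),(295,235)])/5-.4+[285,170]
w=np.array([ray(s,*p,.114)[:2] for p in c]);print(w,w.mean(0))
s=load('top0')
c=np.array([(70,90),(428,67),(432,415),(65,438)])/6-.4+[95,190]
w=np.array([ray(s,*p,.085)[:2] for p in c]);print('bin',w,w.mean(0))
m=manip.sense(); print(R.from_quat(m['tool_rot']).as_matrix().round(3))
for q in [[.57,.0194,.2],[.6,.31,.2]]:print(pix(load('wrist0'),q))
```

```text
disp [0.56724093 0.01998222 0.11210031] 6.422874752578633 [[ 0.0008  0.0014]
 [ 0.0026 -0.0019]
 [-0.0019 -0.0004]
 [-0.0015  0.0009]]
[[ 0.55927949  0.0554385 ]
 [ 0.57342355  0.05462235]
 [ 0.58301709 -0.01333697]
 [ 0.56715609 -0.01526207]] [0.57071905 0.02036546]
bin [[0.66497127 0.39636027]
 [0.67113316 0.2694683 ]
 [0.54470686 0.26226038]
 [0.53906013 0.38907878]] [0.60496786 0.32929193]
[[-0.949  0.315 -0.001]
 [ 0.315  0.949 -0.002]
 [ 0.    -0.002 -1.   ]]
[[-136.54491039  807.51556923]]
[[162.8457423  773.63936509]]
```

```bash
cat >> h.py <<'E'
def to(x,y,z,yang):
    """yang: world direction (deg) of tool y axis, tool pointing down (mod 180 choose nearest)"""
    m=manip.sense(); A=R.from_quat(m['tool_rot']).as_matrix(); p=m['tcp_pos']
    out=[]
    for k in (0,180):
        a=np.radians(yang+k); ty=np.array([np.cos(a),np.sin(a),0]); tz=np.array([0,0,-1.]); tx=np.cross(ty,tz)
        B=np.c_[tx,ty,tz]; rv=np.degrees(R.from_matrix(A.T@B).as_rotvec()); out.append(rv)
    print('t',round(m['t'],2),'tcp',p.round(4),'gap',round(m['finger_gap'],3),'F',m['force'].round(1),'q6',m['q'][5].round(2),'yang',np.degrees(np.arctan2(A[1,1],A[0,1])).round(1))
    print('shift mm',(A.T@(np.array([x,y,z])-p)*1000).round(1),'rot options',out[0].round(1),out[1].round(1))
E
python3 - <<'E'
from h import *
to(.4,.28,.23,40)
to(.57,.0197,.16,6.6)
E
```

```text
t 0.15 tcp [0.1968 0.5926 0.2305] gap 1.001 F [ 0.3  0.1 -0.1] q6 -0.18 yang 71.6
shift mm [-291.4 -232.6    0.8] rot options [-0.1  0.  31.6] [-0.000e+00 -1.000e-01 -1.484e+02]
t 0.15 tcp [0.1968 0.5926 0.2305] gap 1.001 F [ 0.3  0.1 -0.1] q6 -0.18 yang 71.6
shift mm [-534.9 -425.9   71.1] rot options [-0.1  0.  65. ] [-0.00e+00 -1.00e-01 -1.15e+02]
```

Emit:
drive_tool:
  motion: [-20, -16, 0, 0, 0, 3, 85, -60, -48, 0, 0, 0, 8, 85, -105, -84, 0, 0, 0, 14, 85, -150, -120, 0, 0, 0, 20, 85, -195, -156, 0, 0, 0, 26, 85, -235, -188, 0, 0, 0, 32, 85, -270, -216, 0, 0, 0, 37, 85, -290, -232, 0, 0, 0, 40, 85]
  force: 60

```text
t: 1.15
tcp_pos: [0.3998, 0.2791, 0.2308]
tool_rot: [0.49, 0.872, -0.001, 0.0]
force: [-0.7, -0.0, -0.2]
finger_gap: 0.996
```

Run:
```python
from h import *
to(.57,.0197,.18,6.6)
```

```text
t 1.15 tcp [0.3998 0.2791 0.2308] gap 0.996 F [-0.7 -0.  -0.2] q6 -0.17 yang 31.4
shift mm [-310.1   10.3   51.1] rot options [-0.1  0.1 24.8] [-1.000e-01 -1.000e-01 -1.552e+02]
```

Emit:
drive_tool:
  motion: [-20, 1, 3, 0, 0, 2, 85, -60, 2, 10, 0, 0, 5, 85, -110, 4, 18, 0, 0, 9, 85, -160, 5, 26, 0, 0, 13, 85, -210, 7, 34, 0, 0, 17, 85, -260, 9, 43, 0, 0, 21, 85, -295, 10, 49, 0, 0, 24, 85, -310, 10, 51, 0, 0, 25, 85]

```text
t: 2.15
tcp_pos: [0.5704, 0.0179, 0.1794]
tool_rot: [0.668, 0.745, -0.001, -0.0]
force: [0.6, -0.9, -0.3]
finger_gap: 0.994
```

Run:
```python
from h import *
to(.57,.0197,.093,6.6)
s=snap('wrist','w1')
print(pix(s,[[.57,.0197,.114],[.567,.055,.114],[.573,-.016,.114]]))
```

```text
t 2.15 tcp [0.5704 0.0179 0.1794] gap 0.994 F [ 0.6 -0.9 -0.3] q6 -0.27 yang 6.2
shift mm [ 1.9 -0.1 86.4] rot options [-0.1  0.1 -0.4] [1.000e-01 1.000e-01 1.796e+02]
[[323.14432009 248.75879879]
 [324.647912   187.87949873]
 [321.71349115 304.41761024]]
```

View pics/w1.png

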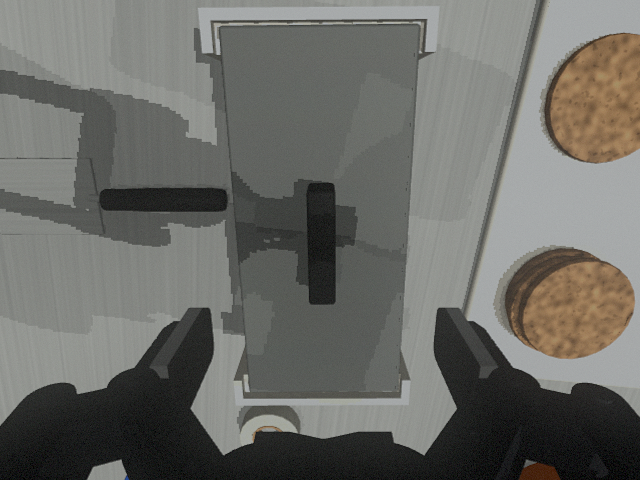

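Emit:
drive_tool:
  motion: [0, 0, 15, 0, 0, 0, 85, 1, 0, 35, 0, 0, 0, 85, 2, 0, 55, 0, 0, 0, 85, 2, 0, 72, 0, 0, 0, 60, 2, 0, 83, 0, 0, 0, 40, 2, 0, 86, 0, 0, 0, 10, 2, 0, 86, 0, 0, 0, 10, 2, 0, 86, 0, 0, 0, 10]
  force: 60

```text
t: 3.2
tcp_pos: [0.571, 0.019, 0.0938]
tool_rot: [0.668, 0.744, -0.001, 0.001]
force: [-0.8, 0.0, -2.8]
finger_gap: 0.176
```

Emit:
drive_tool:
  motion: [0, 0, 0, 0, 0, 0, 5, 0, 0, 0, 0, 0, 0, 5, 0, 0, -3, 0, 0, 0, 5, 0, 0, -10, 0, 0, 0, 5, 0, 0, -20, 0, 0, 0, 5, 0, 0, -30, 0, 0, 0, 5, 0, 0, -40, 0, 0, 0, 5, 0, 0, -45, 0, 0, 0, 5]
  force: 80

```text
t: 4.2
tcp_pos: [0.5714, 0.019, 0.1399]
tool_rot: [0.668, 0.744, -0.001, 0.002]
force: [-0.4, 0.5, -2.0]
finger_gap: 0.165
```

Run:
```python
from h import *
to(.40,.22,.16,90)
snap('wrist','w2');snap('top','t2')
```

```text
t 4.2 tcp [0.5714 0.019  0.1399] gap 0.165 F [-0.4  0.5 -2. ] q6 -0.27 yang 6.2
shift mm [ 218.3 -148.6  -21. ] rot options [ -0.1   0.2 -83.8] [ 0.2  0.1 96.2]
```

View pics/w2.png

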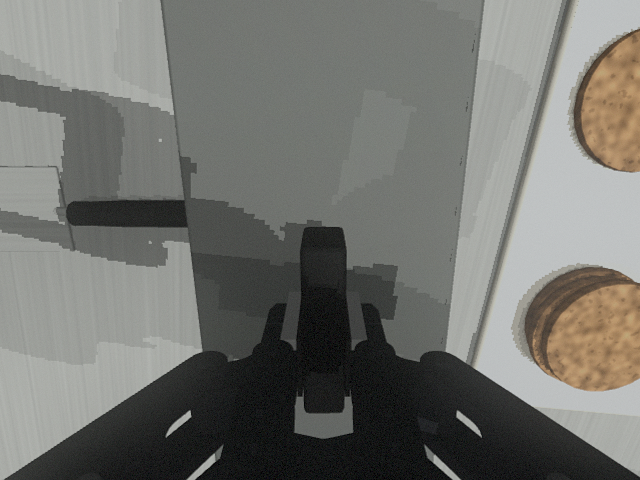

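View pics/t2.png

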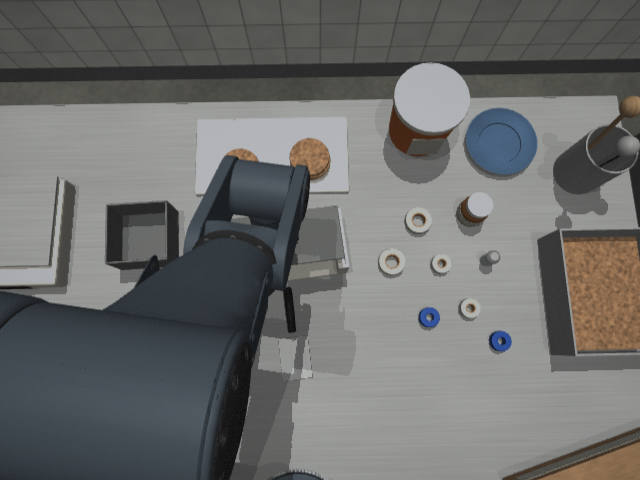

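Run:
```python
from h import *
to(.395,.265,.11,6.6)
```

```text
t 4.3 tcp [0.5714 0.019  0.1396] gap 0.167 F [ 0.3 -0.6 -1.5] q6 -0.27 yang 6.2
shift mm [ 263.8 -148.7   28.6] rot options [ 0.1  0.2 -0.4] [ 3.000e-01 -1.000e-01  1.796e+02]
```

Emit:
drive_tool:
  motion: [10, -6, 0, 0, 0, 0, 5, 40, -22, 0, 0, 0, 0, 5, 80, -45, 0, 0, 0, 0, 5, 120, -68, 0, 0, 0, 0, 5, 165, -93, 0, 0, 0, 0, 5, 210, -118, 5, 0, 0, 0, 5, 245, -138, 20, 0, 0, 0, 5, 264, -149, 40, 0, 0, 0, 5]

```text
t: 5.3
tcp_pos: [0.3923, 0.2669, 0.0984]
tool_rot: [0.667, 0.745, -0.001, 0.001]
force: [-0.3, 0.6, -2.1]
finger_gap: 0.163
```

Run:
```python
from h import *
to(.395,.265,.0135,6.6)
snap('wrist','w3')
```

```text
t 5.3 tcp [0.3923 0.2669 0.0984] gap 0.163 F [-0.3  0.6 -2.1] q6 0.26 yang 6.4
shift mm [-1.9  2.4 84.9] rot options [ 0.   0.2 -0.2] [ 3.000e-01 -1.000e-01  1.798e+02]
```

View pics/w3.png

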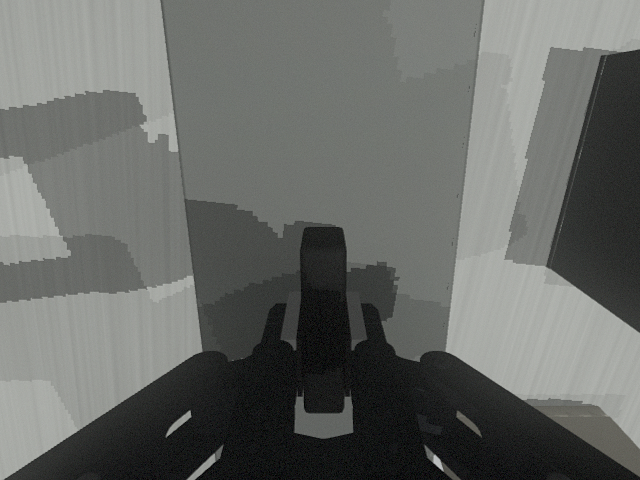

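Cover is still square in the grip (bar at 323,300), bench below clear. Lower it.

Emit:
drive_tool:
  motion: [0, 0, 12, 0, 0, 0, 5, 0, 0, 30, 0, 0, 0, 5, 0, 0, 48, 0, 0, 0, 5, 0, 0, 63, 0, 0, 0, 5, 0, 0, 74, 0, 0, 0, 5, 0, 0, 81, 0, 0, 0, 5, 0, 0, 84, 0, 0, 0, 5, 0, 0, 86, 0, 0, 0, 5]

```text
t: 6.35
tcp_pos: [0.389, 0.2668, 0.0114]
tool_rot: [0.667, 0.745, -0.003, -0.0]
force: [-3.9, -2.6, 26.2]
finger_gap: 0.165
```

Emit:
drive_tool:
  motion: [0, 0, 0, 0, 0, 0, 5, 0, 0, 0, 0, 0, 0, 40, 0, 0, 0, 0, 0, 0, 60, 0, 0, -2, 0, 0, 0, 60, 0, 0, -15, 0, 0, 0, 80, 0, 0, -40, 0, 0, 0, 85, 0, 0, -80, 0, 0, 0, 85, 0, 0, -120, 0, 0, 0, 85]
  force: 40

```text
t: 7.35
tcp_pos: [0.3892, 0.2671, 0.1332]
tool_rot: [0.667, 0.745, -0.003, -0.0]
force: [0.2, 0.7, -0.3]
finger_gap: 1.001
```

Run:
```python
from h import *
to(.569,.04,.2,6.6)
snap('wrist','w4');snap('scene','s4');
```

```text
t 7.35 tcp [0.3892 0.2671 0.1332] gap 1.001 F [ 0.2  0.7 -0.3] q6 0.26 yang 6.4
shift mm [-246.   153.1  -66.7] rot options [-0.3  0.2 -0.2] [  0.3   0.4 179.8]
```

View pics/s4.png

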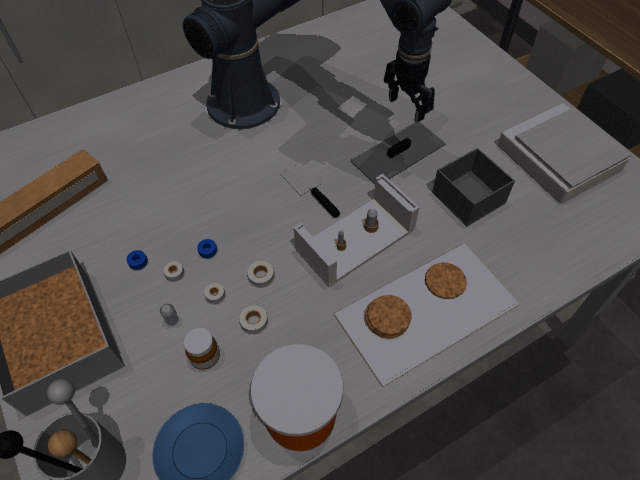

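View pics/w4.png

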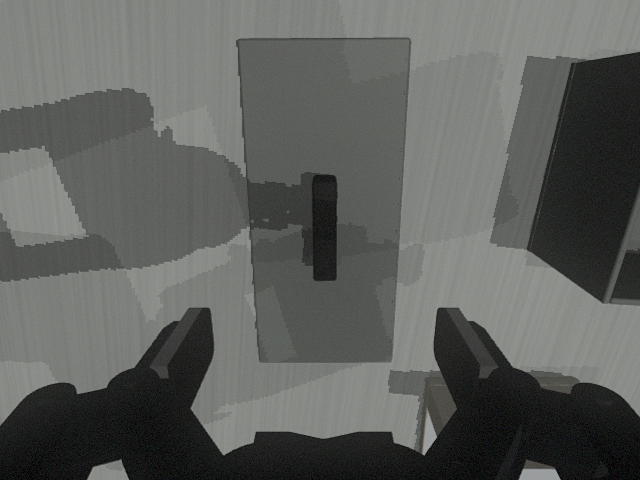

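Emit:
drive_tool:
  motion: [-10, 6, -10, 0, 0, 0, 85, -40, 25, -30, 0, 0, 0, 85, -80, 50, -50, 0, 0, 0, 85, -125, 78, -65, 0, 0, 0, 85, -170, 106, -67, 0, 0, 0, 85, -210, 131, -67, 0, 0, 0, 85, -237, 147, -67, 0, 0, 0, 85, -246, 153, -67, 0, 0, 0, 85]

```text
t: 8.45
tcp_pos: [0.5718, 0.0387, 0.2029]
tool_rot: [0.668, 0.745, 0.001, 0.001]
force: [-0.4, -0.0, 0.3]
finger_gap: 0.993
```

Run:
```python
from h import *
to(.569,.04,.2,6.6)
s=snap('wrist','w5')
c,n=np.cos(np.radians(6.6)),np.sin(np.radians(6.6))
for y in(.046,-.046):
    for z in (.012,.032,.075): P=[.569-n*y,.0197+c*y,z]; print(P,pix(s,P))
```

```text
t 8.45 tcp [0.5718 0.0387 0.2029] gap 0.993 F [-0.4 -0.   0.3] q6 -0.24 yang 6.2
shift mm [ 1.6 -2.7  2.9] rot options [ 0.2  0.1 -0.4] [ 1.000e-01 -3.000e-01  1.796e+02]
[np.float64(0.5637128910773281), np.float64(0.06539514721761823), 0.012] [[316.72104391 169.9539995 ]]
[np.float64(0.5637128910773281), np.float64(0.06539514721761823), 0.032] [[316.38851724 173.81866265]]
[np.float64(0.5637128910773281), np.float64(0.06539514721761823), 0.075] [[315.51752563 183.94142722]]
[np.float64(0.5742871089226718), np.float64(-0.025995147217618236), 0.012] [[317.92545567 268.46355419]]
[np.float64(0.5742871089226718), np.float64(-0.025995147217618236), 0.032] [[317.68743634 277.44435295]]
[np.float64(0.5742871089226718), np.float64(-0.025995147217618236), 0.075] [[317.07465503 300.5654398 ]]
```

View pics/w5.png

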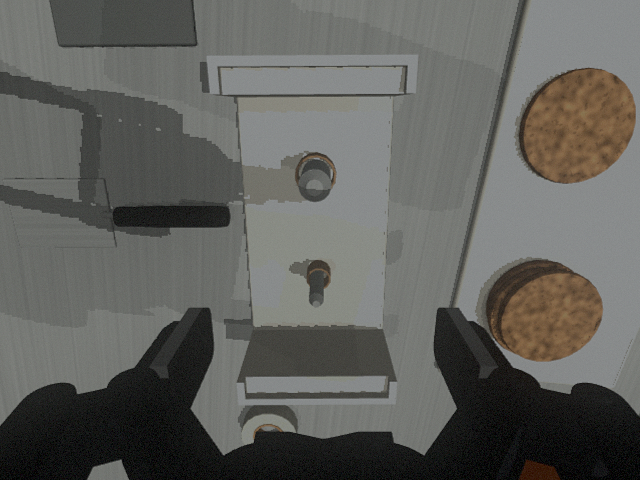

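```bash
python3 - <<'E'
from h import *
s=load('wrist_x') if 0 else load('w5')
im=s['color'][:,:,::-1]
cv2.imwrite('pics/c5.png',cv2.resize(im[145:315,260:370],None,fx=5,fy=5,interpolation=cv2.INTER_CUBIC)[:, :])
E
python3 -c "
import cv2
a=cv2.imread('pics/c5.png');b=a[:340];c=a[500:840];cv2.imwrite('pics/c6.png',cv2.vconcat([a[:300],a[540:840]]))"
```

```text
(no output)
```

View pics/c6.png

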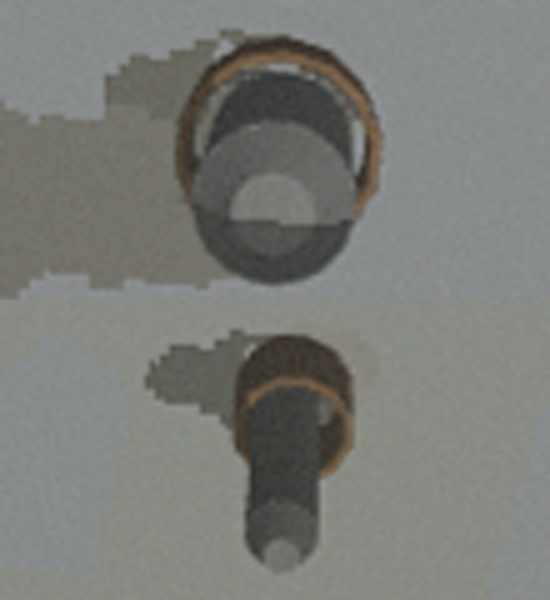

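Run:
```python
from h import *
s=load('w5')
a=ray(s,314,187,.075);b=ray(s,315.8,303.6,.075);print(a,b,np.linalg.norm(a-b),np.degrees(np.arctan2(-(a-b)[0],(a-b)[1])),(a+b)/2)
s=load('s4'); im=s['color'][195:255,325:395,::-1]; cv2.imwrite('pics/c7.png',cv2.resize(im,None,fx=10,fy=10,interpolation=cv2.INTER_CUBIC))
print(pix(s,[a,b]))
```

```text
[0.56286712 0.06310308 0.075     ] [ 0.57356802 -0.02874127  0.075     ] 0.09246563292128146 6.645639424335219 [0.56821757 0.0171809  0.075     ]
[[371.273722   211.59842032]
 [339.62589715 231.61052257]]
```

View pics/c7.png

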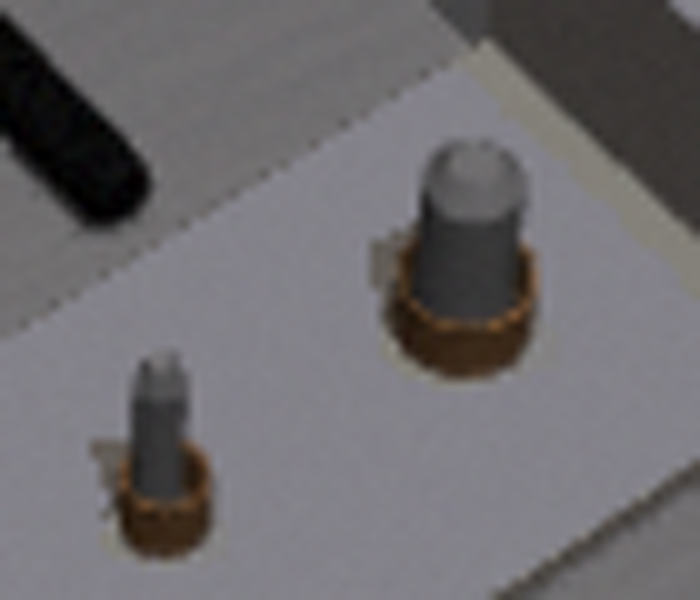

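Run:
```python
from h import *
s=load('s4')
a=ray(s,371.95,210.6,.075);b=ray(s,340.9,230.5,.075);print(a,b,np.linalg.norm(a-b),np.degrees(np.arctan2(-(a-b)[0],(a-b)[1])),(a+b)/2)
# core wrist z=.032 rim thick center
w=load('w5')
print(ray(w,260+280/5-.4,145+138/5-.4,.032), ray(w,260+294/5-.4,145+(540+430-300)/5-.4,.032))
```

```text
[0.56124982 0.06603434 0.075     ] [ 0.57243124 -0.02468851  0.075     ] 0.0914092971868749 7.02616158193003 [0.56684053 0.02067291 0.075     ]
[0.56294269 0.06663383 0.032     ] [ 0.57503178 -0.02704293  0.032     ]
```

Run:
```python
from h import *
to(.5733,-.0265,.018,6.6)
```

```text
t 8.5 tcp [0.5721 0.0388 0.203 ] gap 0.995 F [ 0.9 -0.7 -0.2] q6 -0.24 yang 6.3
shift mm [-64.8  -6.7 185. ] rot options [ 0.2  0.1 -0.3] [ 1.000e-01 -3.000e-01  1.797e+02]
```

Emit:
drive_tool:
  motion: [-15, -2, 15, 0, 0, 0, 75, -40, -5, 45, 0, 0, 0, 60, -60, -7, 80, 0, 0, 0, 55, -65, -7, 115, 0, 0, 0, 55, -65, -7, 145, 0, 0, 0, 55, -65, -7, 168, 0, 0, 0, 55, -65, -7, 180, 0, 0, 0, 55, -65, -7, 185, 0, 0, 0, 55]
  force: 30

```text
t: 9.5
tcp_pos: [0.5721, -0.0264, 0.0172]
tool_rot: [0.667, 0.745, 0.001, 0.001]
force: [0.2, 0.7, 0.4]
finger_gap: 0.641
```

Emit:
drive_tool:
  motion: [0, 0, 0, 0, 0, 0, 40, 0, 0, 0, 0, 0, 0, 30, 0, 0, 0, 0, 0, 0, 15, 0, 0, 0, 0, 0, 0, 15, 0, 0, 0, 0, 0, 0, 15]

```text
t: 10.12
tcp_pos: [0.5727, -0.0264, 0.0181]
tool_rot: [0.667, 0.745, 0.001, 0.002]
force: [-0.6, 0.2, 5.6]
finger_gap: 0.243
```

Run:
```python
from h import *
to(.5733,-.0265,.018,6.6)
snap('wrist','w6')
```

```text
t 10.12 tcp [ 0.5727 -0.0264  0.0181] gap 0.243 F [-0.6  0.2  5.6] q6 -0.35 yang 6.3
shift mm [-0.2  0.6  0.1] rot options [ 0.2  0.1 -0.3] [ 1.000e-01 -3.000e-01  1.797e+02]
```

View pics/w6.png

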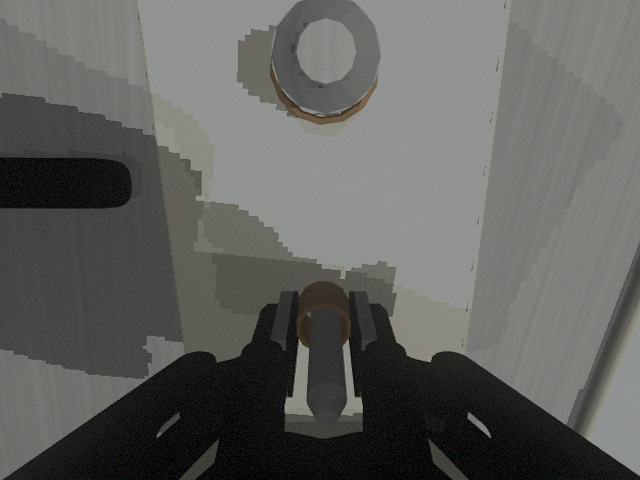

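Run:
```python
from h import *
to(.603,.329,.14,6.6)
```

```text
t 10.18 tcp [ 0.5727 -0.0264  0.0181] gap 0.243 F [-0.7  0.5  5.4] q6 -0.35 yang 6.3
shift mm [ 349.8   69.7 -122.1] rot options [ 0.2  0.1 -0.3] [ 1.000e-01 -3.000e-01  1.797e+02]
```

Emit:
drive_tool:
  motion: [0, 0, -2, 0, 0, 0, 15, 0, 0, -12, 0, 0, 0, 15, 0, 0, -35, 0, 0, 0, 15, 0, 0, -65, 0, 0, 0, 15, 0, 0, -95, 0, 0, 0, 15, 0, 0, -115, 0, 0, 0, 15, 0, 0, -123, 0, 0, 0, 15, 0, 0, -123, 0, 0, 0, 15]

```text
t: 11.18
tcp_pos: [0.5723, -0.0263, 0.1415]
tool_rot: [0.667, 0.745, 0.001, 0.002]
force: [0.1, 0.4, -0.5]
finger_gap: 0.242
```

Run:
```python
from h import *
to(.603,.329,.14,6.6)
snap('wrist','w7')
```

```text
t 11.18 tcp [ 0.5723 -0.0263  0.1415] gap 0.242 F [ 0.1  0.4 -0.5] q6 -0.35 yang 6.3
shift mm [349.8  69.6   1.3] rot options [ 0.2  0.1 -0.3] [ 1.000e-01 -4.000e-01  1.797e+02]
```

View pics/w7.png

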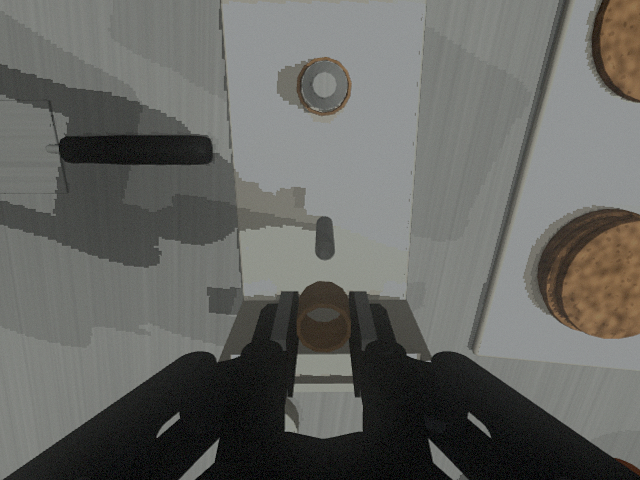

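Emit:
drive_tool:
  motion: [15, 3, 0, 0, 0, 0, 15, 55, 11, 0, 0, 0, 0, 15, 105, 21, 0, 0, 0, 0, 15, 160, 32, 0, 0, 0, 0, 15, 215, 43, 0, 0, 0, 0, 15, 270, 54, 0, 0, 0, 0, 15, 315, 63, 0, 0, 0, 0, 15, 350, 70, 0, 0, 0, 0, 15]

```text
t: 12.22
tcp_pos: [0.6014, 0.3325, 0.1392]
tool_rot: [0.666, 0.746, -0.0, 0.001]
force: [0.3, -0.6, -0.7]
finger_gap: 0.245
```

Run:
```python
from h import *
to(.603,.329,.09,6.6)
s=snap('wrist','w8')
m=manip.sense()
print(pix(s,[[.603,.329,.085],[.603,.329,.0]]))
```

```text
t 12.22 tcp [0.6014 0.3325 0.1392] gap 0.245 F [ 0.3 -0.6 -0.7] q6 0.23 yang 6.4
shift mm [-3.6  1.1 49.2] rot options [ 0.   0.1 -0.2] [ 1.000e-01 -1.000e-01  1.798e+02]
[[325.44645644 265.22755646]
 [324.845982   221.53761517]]
```

View pics/w8.png

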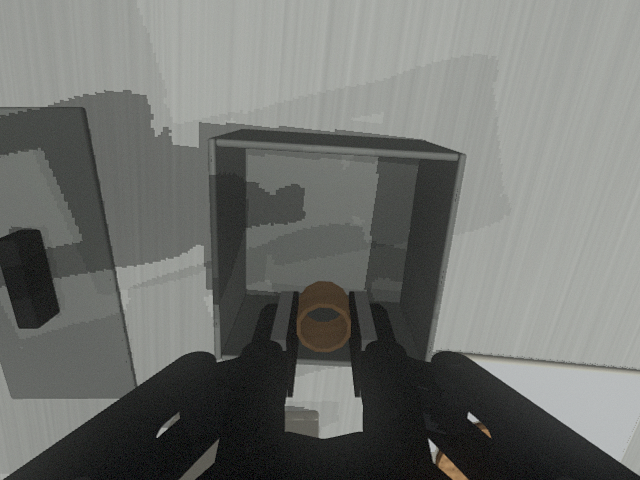

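Emit:
drive_tool:
  motion: [-1, 0, 10, 0, 0, 0, 15, -3, 1, 35, 0, 0, 0, 15, -4, 1, 65, 0, 0, 0, 15, -4, 1, 85, 0, 0, 0, 15, -4, 1, 90, 0, 0, 0, 30, -4, 1, 90, 0, 0, 0, 45, -4, 1, 80, 0, 0, 0, 45, -4, 1, 50, 0, 0, 0, 45]

```text
t: 13.28
tcp_pos: [0.6028, 0.3331, 0.0899]
tool_rot: [0.666, 0.746, 0.002, -0.0]
force: [-0.1, -0.6, 0.9]
finger_gap: 0.526
```

Emit:
drive_tool:
  motion: [0, 0, -20, 0, 0, 0, 45, 0, 0, -50, 0, 0, 0, 45, 0, 0, -60, 0, 0, 0, 45]

```text
t: 13.65
tcp_pos: [0.6046, 0.3337, 0.1542]
tool_rot: [0.666, 0.746, 0.005, 0.001]
force: [0.4, 0.3, 0.5]
finger_gap: 0.526
```

Run:
```python
from h import *
to(.5625,.0650,.13,6.6)
s=snap('wrist','w9')
```

```text
t 13.65 tcp [0.6046 0.3337 0.1542] gap 0.526 F [0.4 0.3 0.5] q6 0.23 yang 6.6
shift mm [-262.3  -72.7   22.5] rot options [ 0.5 -0.2 -0. ] [ -0.4  -0.8 180. ]
```

View pics/w9.png

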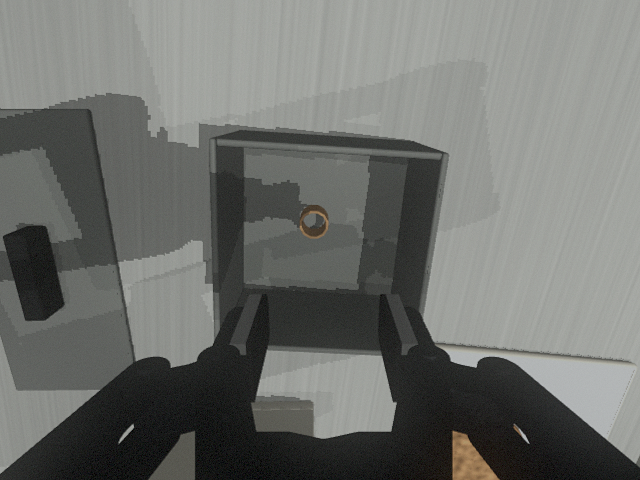

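Small core is in the bin (314,222). Now the large core; correct the slight tilt (0.5, -0.2).

Emit:
drive_tool:
  motion: [-15, -4, 0, 0, 0, 0, 60, -55, -15, 0, 0.2, 0, 0, 70, -105, -29, 2, 0.4, -0.1, 0, 70, -155, -43, 5, 0.5, -0.2, 0, 70, -205, -57, 10, 0.5, -0.2, 0, 70, -240, -67, 15, 0.5, -0.2, 0, 70, -258, -72, 20, 0.5, -0.2, 0, 70, -262, -73, 22, 0.5, -0.2, 0, 70]

```text
t: 14.7
tcp_pos: [0.5615, 0.0642, 0.1298]
tool_rot: [0.666, 0.746, -0.0, -0.001]
force: [-0.5, 0.7, 0.1]
finger_gap: 0.816
```

Run:
```python
from h import *
to(.5625,.0650,.018,6.6)
```

```text
t 14.7 tcp [0.5615 0.0642 0.1298] gap 0.816 F [-0.5  0.7  0.1] q6 -0.2 yang 6.4
shift mm [  0.5   1.3 111.8] rot options [-0.1 -0.1 -0.2] [-1.000e-01  1.000e-01  1.798e+02]
```

Emit:
drive_tool:
  motion: [0, 1, 15, 0, 0, 0, 70, 0, 1, 45, 0, 0, 0, 70, 0, 1, 80, 0, 0, 0, 65, 0, 1, 103, 0, 0, 0, 60, 0, 1, 111, 0, 0, 0, 50, 0, 1, 111, 0, 0, 0, 30, 0, 1, 111, 0, 0, 0, 25, 0, 1, 111, 0, 0, 0, 25]

```text
t: 15.7
tcp_pos: [0.563, 0.0645, 0.0197]
tool_rot: [0.666, 0.746, 0.0, -0.0]
force: [1.0, 1.0, -0.5]
finger_gap: 0.388
```

Emit:
drive_tool:
  motion: [0, 0, 0, 0, 0, 0, 25, 0, 0, -2, 0, 0, 0, 25, 0, 0, -15, 0, 0, 0, 25, 0, 0, -45, 0, 0, 0, 25, 0, 0, -80, 0, 0, 0, 25, 0, 0, -110, 0, 0, 0, 25, 0, 0, -122, 0, 0, 0, 25, 0, 0, -123, 0, 0, 0, 25]

```text
t: 16.7
tcp_pos: [0.5633, 0.0644, 0.1436]
tool_rot: [0.666, 0.746, 0.001, 0.001]
force: [-0.1, 0.6, -0.1]
finger_gap: 0.381
```

Run:
```python
from h import *
to(.603,.325,.14,6.6)
snap('wrist','w10');snap('top','t10')
```

```text
t 16.7 tcp [0.5633 0.0644 0.1436] gap 0.381 F [-0.1  0.6 -0.1] q6 -0.2 yang 6.5
shift mm [254.5  68.8   3.9] rot options [ 0.1 -0.  -0.1] [ -0.   -0.2 179.9]
```

View pics/w10.png

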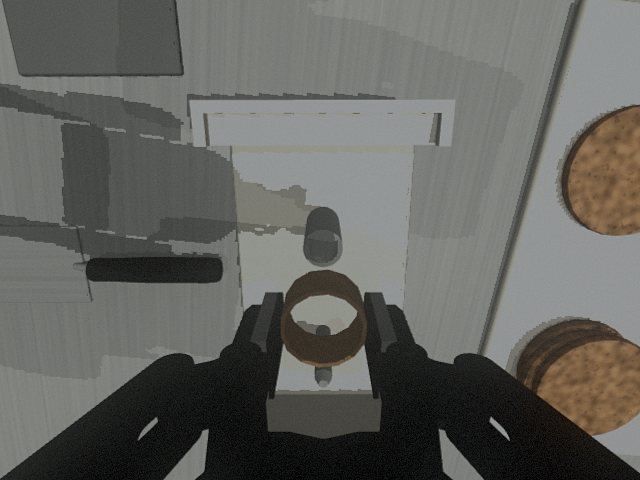

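View pics/t10.png

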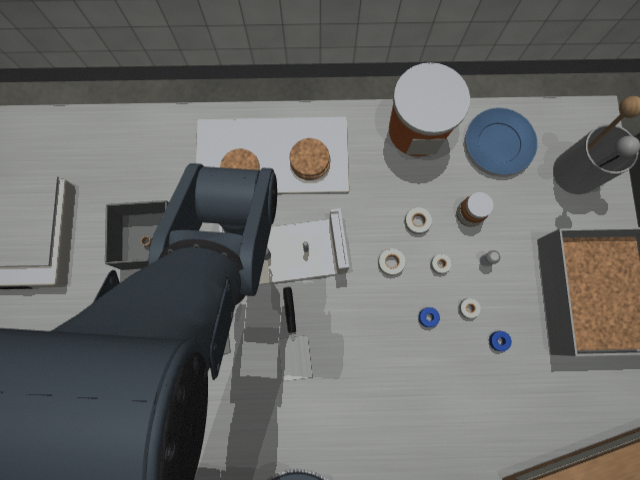

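Emit:
drive_tool:
  motion: [15, 4, 0, 0, 0, 0, 25, 50, 13, 0, 0, 0, 0, 25, 95, 25, 0, 0, 0, 0, 25, 140, 38, 0, 0, 0, 0, 25, 185, 50, 0, 0, 0, 0, 25, 225, 61, 0, 0, 0, 0, 25, 250, 67, 0, 0, 0, 0, 25, 254, 69, 10, 0, 0, 0, 25]

```text
t: 17.8
tcp_pos: [0.6018, 0.3274, 0.1313]
tool_rot: [0.665, 0.747, 0.0, -0.001]
force: [1.1, -0.6, -0.1]
finger_gap: 0.38
```

Emit:
drive_tool:
  motion: [0, 0, 25, 0, 0, 0, 25, 0, 0, 55, 0, 0, 0, 25, 0, 0, 75, 0, 0, 0, 25, 0, 0, 80, 0, 0, 0, 45, 0, 0, 80, 0, 0, 0, 52, 0, 0, 65, 0, 0, 0, 52, 0, 0, 30, 0, 0, 0, 52, 0, 0, -15, 0, 0, 0, 52]

```text
t: 18.8
tcp_pos: [0.6019, 0.3273, 0.1487]
tool_rot: [0.665, 0.747, 0.001, -0.001]
force: [1.0, -0.2, 0.3]
finger_gap: 0.608
```

Run:
```python
from h import *
to(.4,0,.23,-30)
snap('wrist','w11')
```

```text
t 18.8 tcp [0.6019 0.3273 0.1487] gap 0.608 F [ 1.  -0.2  0.3] q6 0.22 yang 6.6
shift mm [-301.7 -238.4  -81.8] rot options [-0.  -0.1 36.6] [ 1.000e-01 -0.000e+00 -1.434e+02]
```

View pics/w11.png

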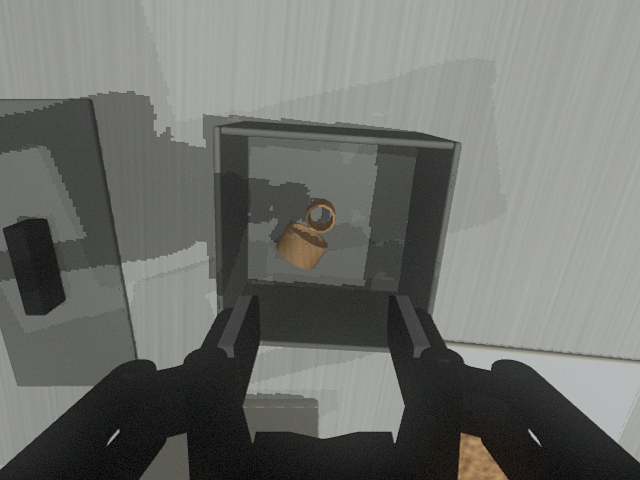

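Run:
```python
from h import *
to(.542,-.219,.13,6.6)
```

```text
t 18.85 tcp [0.6061 0.329  0.1567] gap 0.607 F [1.4 1.  4.4] q6 0.22 yang 6.7
shift mm [-537.  -127.5   22.6] rot options [ 0.8 -0.3  0.1] [   0.4    1.2 -179.9]
```

Emit:
drive_tool:
  motion: [-15, -4, 0, 0.2, 0, 0, 85, -60, -14, 0, 0.4, -0.1, 0, 85, -110, -26, 0, 0.6, -0.2, 0, 85, -165, -39, 0, 0.8, -0.3, 0, 85, -220, -52, 0, 0.8, -0.3, 0, 85, -275, -65, 0, 0.8, -0.3, 0, 85, -330, -78, 0, 0.8, -0.3, 0, 85, -375, -89, 5, 0.8, -0.3, 0, 85]

```text
t: 19.85
tcp_pos: [0.5604, -0.0566, 0.1495]
tool_rot: [0.665, 0.747, -0.0, 0.001]
force: [-0.5, 0.3, -0.1]
finger_gap: 0.992
```

Emit:
drive_tool:
  motion: [-15, -4, 0, 0, 0, 0, 85, -50, -12, 0, 0, 0, 0, 85, -90, -21, 5, 0, 0, 0, 85, -115, -27, 10, 0, 0, 0, 85, -122, -30, 14, 0, 0, 0, 85, -122, -30, 14, 0, 0, 0, 85]

```text
t: 20.6
tcp_pos: [0.544, -0.1805, 0.1354]
tool_rot: [0.666, 0.746, -0.0, -0.0]
force: [0.6, 0.9, -0.5]
finger_gap: 0.997
```

Run:
```python
from h import *
to(.542,-.219,.003,6.6)
s=snap('wrist','w12')
print(pix(s,[.542,-.219,.02]))
```

```text
t 20.6 tcp [ 0.544  -0.1805  0.1354] gap 0.997 F [ 0.6  0.9 -0.5] q6 -0.63 yang 6.6
shift mm [-38.   -6.2 132.4] rot options [-0.1  0.  -0. ] [0.0e+00 1.0e-01 1.8e+02]
[[314.93153743 276.11099813]]
```

View pics/w12.png

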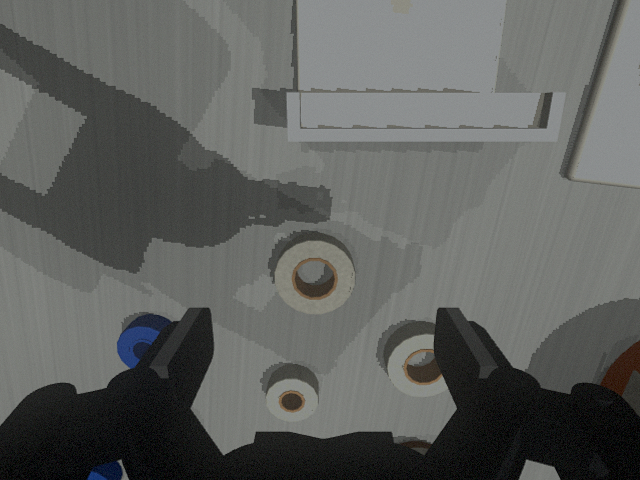

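Emit:
drive_tool:
  motion: [-10, -2, 10, 0, 0, 0, 85, -27, -5, 32, 0, 0, 0, 85, -36, -6, 60, 0, 0, 0, 85, -38, -6, 88, 0, 0, 0, 85, -38, -6, 110, 0, 0, 0, 85, -38, -6, 125, 0, 0, 0, 85, -38, -6, 131, 0, 0, 0, 85, -38, -6, 132, 0, 0, 0, 80]
  force: 50

```text
t: 21.65
tcp_pos: [0.5427, -0.2185, 0.0036]
tool_rot: [0.665, 0.747, -0.0, -0.0]
force: [0.3, 0.1, -0.5]
finger_gap: 0.936
```

Emit:
drive_tool:
  motion: [0, 0, 0, 0, 0, 0, 60, 0, 0, 0, 0, 0, 0, 50, 0, 0, 0, 0, 0, 0, 50, 0, 0, 0, 0, 0, 0, 50, 0, 0, 0, 0, 0, 0, 50]

```text
t: 22.28
tcp_pos: [0.5432, -0.2187, 0.0051]
tool_rot: [0.665, 0.747, -0.0, 0.001]
force: [-0.7, 0.6, 5.8]
finger_gap: 0.674
```

Run:
```python
from h import *
to(.542,-.219,.003,6.6)
snap('wrist','w13')
```

```text
t 22.27 tcp [ 0.5432 -0.2187  0.0051] gap 0.674 F [-0.7  0.6  5.8] q6 -0.69 yang 6.6
shift mm [-0.1 -1.2  2.1] rot options [0.  0.1 0. ] [-1.0e-01  1.0e-01 -1.8e+02]
```

View pics/w13.png

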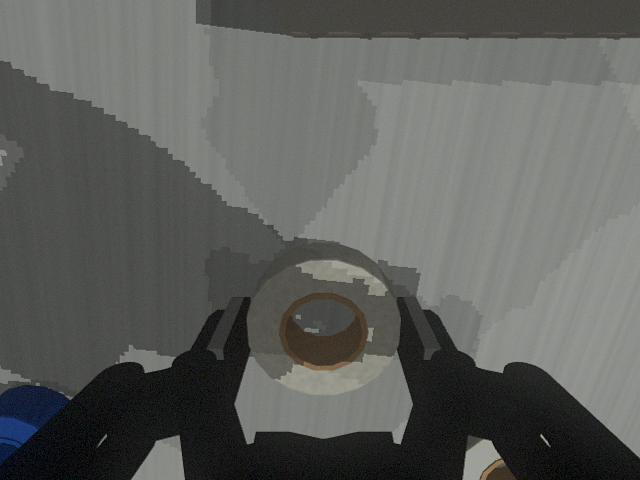

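Run:
```python
from h import *
s=load('w13'); im=s['color']
p=ray(s,323.5,331.5,.02);print(p, p-manip.sense()['tcp_pos'])
hsv=cv2.cvtColor(im,cv2.COLOR_RGB2HSV)[220:400,240:410]
cv2.imwrite('pics/c8.png',cv2.resize(im[220:400,240:410,::-1],None,fx=3,fy=3,interpolation=cv2.INTER_CUBIC))
```

```text
[ 0.54344665 -0.2204637   0.02      ] [ 0.00026096 -0.00173742  0.01490623]
```

View pics/c8.png

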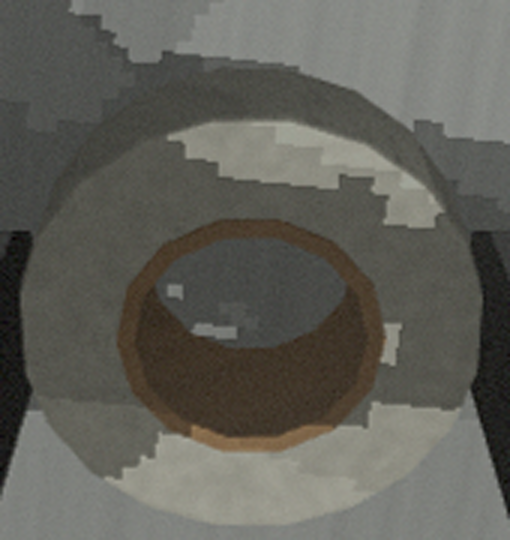

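Emit:
drive_tool:
  motion: [0, 0, -3, 0, 0, 0, 50, 0, 0, -15, 0, 0, 0, 50, 0, 0, -40, 0, 0, 0, 50, 0, 0, -75, 0, 0, 0, 50, 0, 0, -105, 0, 0, 0, 50, 0, 0, -120, 0, 0, 0, 50, 0, 0, -125, 0, 0, 0, 50, 0, 0, -125, 0, 0, 0, 50]

```text
t: 23.32
tcp_pos: [0.5427, -0.2183, 0.1296]
tool_rot: [0.665, 0.747, -0.0, 0.0]
force: [-0.7, 0.6, -0.9]
finger_gap: 0.676
```

Run:
```python
from h import *
to(.5625,.0648,.125,6.6)
```

```text
t 23.32 tcp [ 0.5427 -0.2183  0.1296] gap 0.676 F [-0.7  0.6 -0.9] q6 -0.69 yang 6.6
shift mm [278.9  52.3   4.4] rot options [-0.   0.1  0. ] [-1.0e-01 -0.0e+00 -1.8e+02]
```

Emit:
drive_tool:
  motion: [15, 3, 0, 0, 0, 0, 50, 55, 10, 0, 0, 0, 0, 50, 105, 20, 0, 0, 0, 0, 50, 155, 29, 0, 0, 0, 0, 50, 205, 38, 0, 0, 0, 0, 50, 250, 47, 0, 0, 0, 0, 50, 274, 51, 2, 0, 0, 0, 50, 279, 52, 4, 0, 0, 0, 50]

```text
t: 24.32
tcp_pos: [0.5609, 0.0672, 0.1243]
tool_rot: [0.664, 0.748, -0.001, -0.001]
force: [-0.6, 0.4, -0.3]
finger_gap: 0.678
```

Run:
```python
from h import *
to(.5625,.0648,.018,6.6)
s=snap('wrist','w14')
t=manip.sense()['tcp_pos']; print(pix(s,[.5625,.0648,.075]),pix(s,t+[0,0,.015]),pix(s,t-[0,0,.005]))
cv2.imwrite('pics/c9.png',cv2.resize(s['color'][170:410,220:430,::-1],None,fx=2.5,fy=2.5,interpolation=cv2.INTER_CUBIC))
```

```text
t 24.32 tcp [0.5609 0.0672 0.1243] gap 0.678 F [-0.6  0.4 -0.3] q6 -0.2 yang 6.8
shift mm [ -2.6   1.6 106.3] rot options [-0.1  0.   0.2] [  -0.    -0.2 -179.8]
[[326.07590977 267.01461207]] [[323.44100317 328.85307995]] [[323.57145137 303.40759916]]
```

View pics/c9.png

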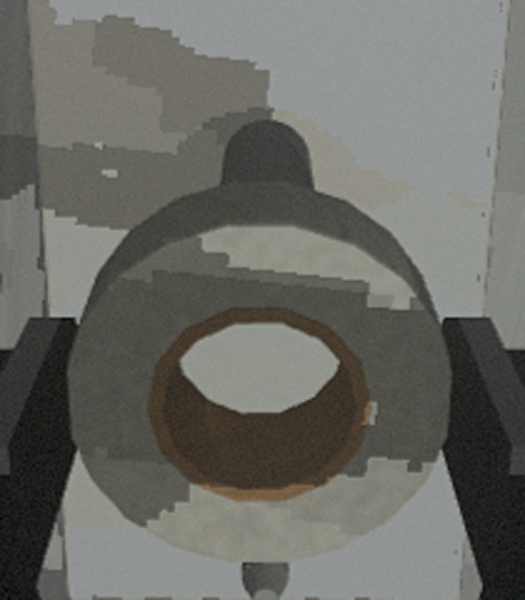

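Run:
```python
from h import *
s=load('w14')
print(ray(s,327.2-.2,170+120/2.5-.2,.012), ray(s,327,170+120/2.5,.012)-np.array([-.0014,.0119,0]))
print(ray(s,220+264/2.5,170+595/2.5,.075))
```

```text
[0.56219966 0.07446397 0.012     ] [0.56361686 0.06242274 0.012     ]
[ 0.57348506 -0.02838471  0.075     ]
```

Emit:
drive_tool:
  motion: [-2, 1, 6, 0, 0, 0, 50, -3, 1.6, 20, 0, 0, 0, 50, -3, 1.6, 36, 0, 0, 0, 50, -3, 1.6, 46, 0, 0, 0, 50, -3, 1.6, 52, 0, 0, 0, 50, -3, 1.6, 57, 0, 0, 0, 50, -3, 1.6, 59, 0, 0, 0, 50]

```text
t: 25.25
tcp_pos: [0.5629, 0.0638, 0.0651]
tool_rot: [0.664, 0.748, -0.001, -0.001]
force: [-0.2, -0.3, -0.8]
finger_gap: 0.676
```

Run:
```python
from h import *
to(.5628,.0645,.02,6.6)
s=snap('wrist','w15')
cv2.imwrite('pics/c10.png',cv2.resize(s['color'][170:410,220:430,::-1],None,fx=2.5,fy=2.5,interpolation=cv2.INTER_CUBIC))
```

```text
t 25.25 tcp [0.5629 0.0638 0.0651] gap 0.676 F [-0.2 -0.3 -0.8] q6 -0.2 yang 6.8
shift mm [ 0.7  0.1 45.1] rot options [-0.1  0.   0.2] [  -0.    -0.2 -179.8]
```

View pics/c10.png

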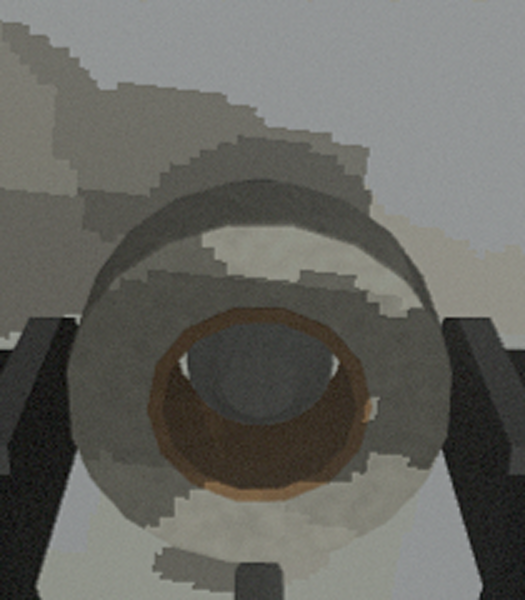

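Emit:
drive_tool:
  motion: [0.5, 0, 6, 0, 0, 0, 50, 0.5, 0, 16, 0, 0, 0, 50, 0.5, 0, 27, 0, 0, 0, 50, 0.5, 0, 36, 0, 0, 0, 50, 0.5, 0, 42, 0, 0, 0, 50, 0.5, 0, 45, 0, 0, 0, 50, 0.5, 0, 46, 0, 0, 0, 50]

```text
t: 26.18
tcp_pos: [0.5627, 0.0643, 0.0189]
tool_rot: [0.664, 0.748, -0.001, -0.001]
force: [1.8, -0.6, -1.6]
finger_gap: 0.673
```

Emit:
drive_tool:
  motion: [0, 0, 0, 0, 0, 0, 65, 0, 0, 0, 0, 0, 0, 75, 0, 0, -1, 0, 0, 0, 85, 0, 0, -15, 0, 0, 0, 85, 0, 0, -45, 0, 0, 0, 85, 0, 0, -80, 0, 0, 0, 85, 0, 0, -105, 0, 0, 0, 85, 0, 0, -110, 0, 0, 0, 85]

```text
t: 27.18
tcp_pos: [0.5644, 0.0643, 0.1315]
tool_rot: [0.664, 0.748, 0.0, 0.001]
force: [0.4, 0.2, -0.8]
finger_gap: 0.993
```

Run:
```python
from h import *
to(.6365,-.284,.13,6.6)
s=snap('wrist','w16'); s=snap('top','t16')
```

```text
t 27.18 tcp [0.5644 0.0643 0.1315] gap 0.993 F [ 0.4  0.2 -0.8] q6 -0.2 yang 6.8
shift mm [-354.4   30.6    2.1] rot options [0.1 0.1 0.2] [-1.000e-01  2.000e-01 -1.798e+02]
```

View pics/w16.png

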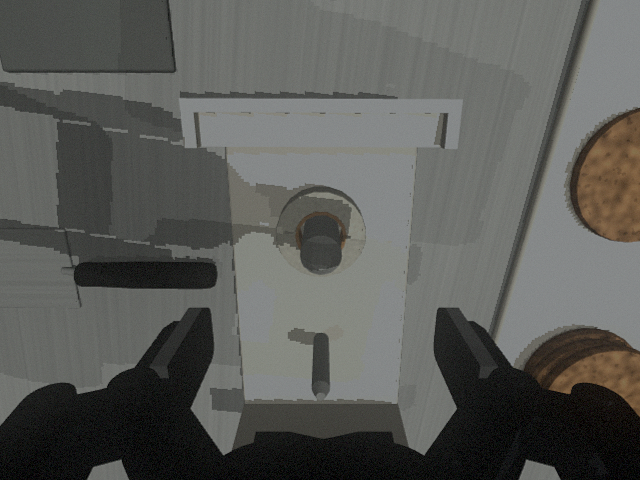

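View pics/t16.png

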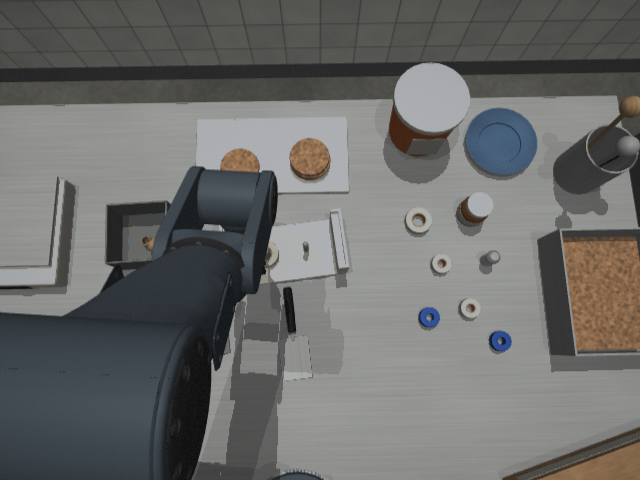

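Emit:
drive_tool:
  motion: [-15, 1, 0, 0, 0, 0, 85, -60, 5, 0, 0, 0, 0, 85, -115, 10, 0, 0, 0, 0, 85, -170, 15, 0, 0, 0, 0, 85, -225, 20, 0, 0, 0, 0, 85, -275, 24, 0, 0, 0, 0, 85, -305, 27, 2, 0, 0, 0, 85, -314, 28, 2, 0, 0, 0, 85]

```text
t: 28.28
tcp_pos: [0.6272, -0.247, 0.1261]
tool_rot: [0.665, 0.747, -0.001, -0.001]
force: [0.5, 0.5, 0.5]
finger_gap: 0.995
```

Run:
```python
from h import *
to(.6365,-.284,.005,6.6)
s=snap('wrist','w17')
print(pix(s,[.6365,-.284,.02]))
```

```text
t 28.27 tcp [ 0.6272 -0.247   0.1261] gap 0.995 F [0.5 0.5 0.5] q6 -0.65 yang 6.6
shift mm [-37.9   5.4 121. ] rot options [-0.2 -0.  -0. ] [ -0.    0.2 180. ]
[[331.00953066 281.5507955 ]]
```

View pics/w17.png

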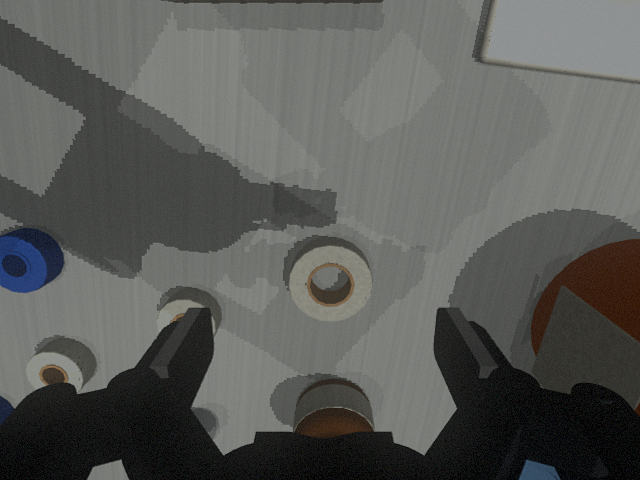

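Emit:
drive_tool:
  motion: [-10, 2, 10, 0, 0, 0, 85, -27, 4, 32, 0, 0, 0, 85, -36, 5, 58, 0, 0, 0, 85, -38, 5.5, 82, 0, 0, 0, 85, -38, 5.5, 103, 0, 0, 0, 85, -38, 5.5, 116, 0, 0, 0, 85, -38, 5.5, 120, 0, 0, 0, 75, -38, 5.5, 120, 0, 0, 0, 60]

```text
t: 29.32
tcp_pos: [0.6372, -0.2838, 0.0065]
tool_rot: [0.665, 0.747, -0.001, -0.001]
force: [-0.4, -0.7, 0.3]
finger_gap: 0.708
```

Emit:
drive_tool:
  motion: [0, 0, 0, 0, 0, 0, 50, 0, 0, 0, 0, 0, 0, 50, 0, 0, 0, 0, 0, 0, 50, 0, 0, -3, 0, 0, 0, 50, 0, 0, -15, 0, 0, 0, 50, 0, 0, -45, 0, 0, 0, 50, 0, 0, -85, 0, 0, 0, 50, 0, 0, -120, 0, 0, 0, 50]

```text
t: 30.32
tcp_pos: [0.6376, -0.2838, 0.1286]
tool_rot: [0.665, 0.747, -0.001, -0.0]
force: [0.1, -0.4, -1.2]
finger_gap: 0.663
```

Run:
```python
from h import *
to(.5628,.0645,.13,6.6)
s=snap('wrist','w18')
t=manip.sense()['tcp_pos']; print(pix(s,t+[0,0,.015]),pix(s,t-[0,0,.005]))
```

```text
t 30.32 tcp [ 0.6376 -0.2838  0.1286] gap 0.663 F [ 0.1 -0.4 -1.2] q6 -0.69 yang 6.6
shift mm [354.6 -34.   -1.7] rot options [-0.1  0.1  0. ] [-1.0e-01 -1.0e-01 -1.8e+02]
[[330.12370257 340.39551962]] [[329.41340299 312.75982012]]
```

View pics/w18.png

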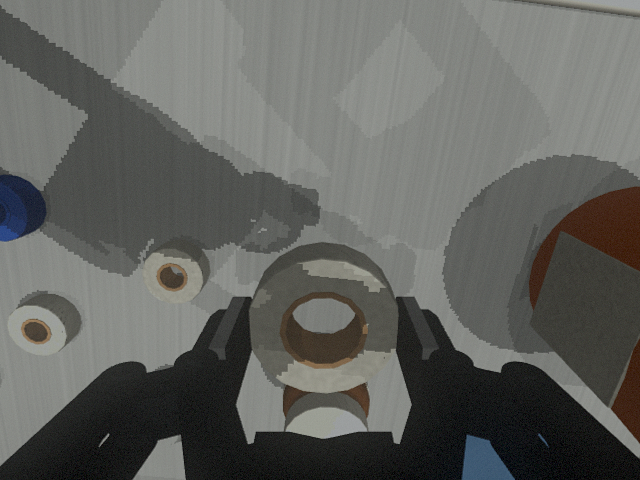

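Emit:
drive_tool:
  motion: [15, -1, 0, 0, 0, 0, 50, 60, -6, 0, 0, 0, 0, 50, 115, -11, 0, 0, 0, 0, 50, 170, -16, 0, 0, 0, 0, 50, 225, -22, 0, 0, 0, 0, 50, 280, -27, 0, 0, 0, 0, 50, 330, -32, 0, 0, 0, 0, 50, 354, -34, 0, 0, 0, 0, 50]

```text
t: 31.38
tcp_pos: [0.5622, 0.0659, 0.1304]
tool_rot: [0.664, 0.748, -0.001, 0.002]
force: [0.4, -0.2, -1.7]
finger_gap: 0.661
```

Run:
```python
from h import *
to(.5628,.0645,.07,6.6)
```

```text
t 31.38 tcp [0.5622 0.0659 0.1304] gap 0.661 F [ 0.4 -0.2 -1.7] q6 -0.19 yang 6.8
shift mm [-1.1  0.3 60.4] rot options [0.1 0.3 0.2] [-5.000e-01  1.000e-01 -1.798e+02]
```

Emit:
drive_tool:
  motion: [-1, 0.3, 8, 0, 0.2, 0, 50, -1.5, 0.3, 22, 0, 0.3, 0, 50, -1.5, 0.3, 37, 0, 0.3, 0, 50, -1.5, 0.3, 47, 0, 0.3, 0, 50, -1.5, 0.3, 54, 0, 0.3, 0, 50, -1.5, 0.3, 60, 0, 0.3, 0, 50, -1.5, 0.3, 61, 0, 0.3, 0, 50]

```text
t: 32.25
tcp_pos: [0.5627, 0.064, 0.0691]
tool_rot: [0.664, 0.748, 0.0, 0.0]
force: [0.2, -0.2, -1.0]
finger_gap: 0.662
```

Run:
```python
from h import *
to(.5628,.0645,.041,6.6)
s=snap('wrist','w19')
cv2.imwrite('pics/c11.png',cv2.resize(s['color'][170:410,220:430,::-1],None,fx=2.5,fy=2.5,interpolation=cv2.INTER_CUBIC))
```

```text
t 32.25 tcp [0.5627 0.064  0.0691] gap 0.662 F [ 0.2 -0.2 -1. ] q6 -0.2 yang 6.8
shift mm [ 0.4  0.1 28.1] rot options [0.1 0.  0.2] [-0.000e+00  1.000e-01 -1.798e+02]
```

View pics/c11.png

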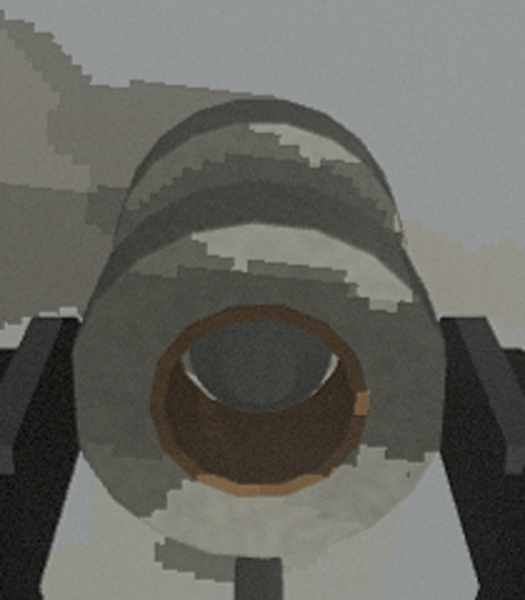

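Emit:
drive_tool:
  motion: [0.4, 0, 6, 0, 0, 0, 50, 0.4, 0, 15, 0, 0, 0, 50, 0.4, 0, 23, 0, 0, 0, 50, 0.4, 0, 28, 0, 0, 0, 50, 0.4, 0, 29, 0, 0, 0, 50, 0.4, 0, 29, 0, 0, 0, 60]

```text
t: 33.05
tcp_pos: [0.563, 0.0645, 0.0403]
tool_rot: [0.664, 0.748, 0.001, 0.001]
force: [0.5, 1.0, -0.7]
finger_gap: 0.703
```

Emit:
drive_tool:
  motion: [0, 0, 0, 0, 0, 0, 65, 0, 0, 0, 0, 0, 0, 75, 0, 0, -1, 0, 0, 0, 85, 0, 0, -15, 0, 0, 0, 85, 0, 0, -45, 0, 0, 0, 85, 0, 0, -75, 0, 0, 0, 85, 0, 0, -95, 0, 0, 0, 85, 0, 0, -97, 0, 0, 0, 85]

```text
t: 34.05
tcp_pos: [0.5642, 0.0644, 0.1397]
tool_rot: [0.664, 0.748, 0.002, 0.002]
force: [-0.2, 0.7, -0.4]
finger_gap: 0.999
```

Run:
```python
from h import *
to(.535,-.329,.13,6.6)
s=snap('wrist','w20'); s=snap('top','t20'); s=snap('scene','s20')
for u,v,r in [(441,264,11),(470,308,11)]:
    print(rollfit(load('top0'),u,v,r)[2],rollfit(load('t20'),u,v,r)[2])
```

```text
t 34.05 tcp [0.5642 0.0644 0.1397] gap 0.999 F [-0.2  0.7 -0.4] q6 -0.2 yang 6.8
shift mm [-387.2  -75.8    9.6] rot options [0.4 0.1 0.2] [-1.000e-01  6.000e-01 -1.798e+02]
[ 0.53631972 -0.33001617  0.02      ] [ 0.53629892 -0.32998009  0.02      ]
[ 0.43541074 -0.38631612  0.02      ] [ 0.43544706 -0.38622027  0.02      ]
```

View pics/w20.png

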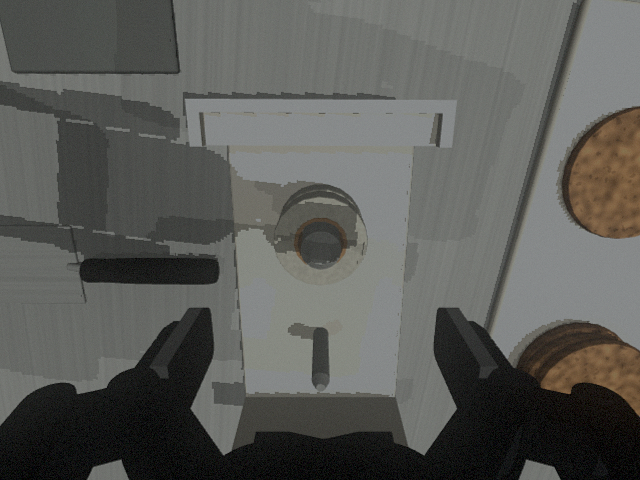

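View pics/s20.png

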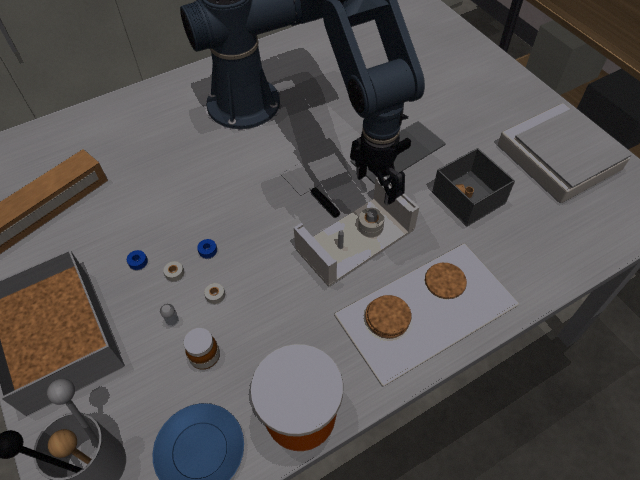

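Emit:
drive_tool:
  motion: [-15, -3, 0, 0.1, 0, 0, 85, -60, -12, 0, 0.2, 0, 0, 80, -115, -23, 0, 0.3, 0.1, 0, 75, -170, -33, 0, 0.4, 0.1, 0, 70, -225, -44, 0, 0.4, 0.1, 0, 70, -280, -55, 0, 0.4, 0.1, 0, 70, -325, -64, 5, 0.4, 0.1, 0, 70, -350, -69, 10, 0.4, 0.1, 0, 70]

```text
t: 35.2
tcp_pos: [0.5343, -0.2942, 0.1259]
tool_rot: [0.665, 0.747, -0.002, -0.003]
force: [-0.4, -0.7, -1.1]
finger_gap: 0.822
```

Run:
```python
from h import *
to(.535,-.329,.005,6.6)
s=snap('wrist','w21')
print(pix(s,[.535,-.329,.02]))
```

```text
t 35.2 tcp [ 0.5343 -0.2942  0.1259] gap 0.822 F [-0.4 -0.7 -1.1] q6 -0.8 yang 6.6
shift mm [-34.9  -2.5 120.9] rot options [-0.4 -0.1  0. ] [   0.2   -0.6 -180. ]
[[319.79890261 277.73172137]]
```

View pics/w21.png

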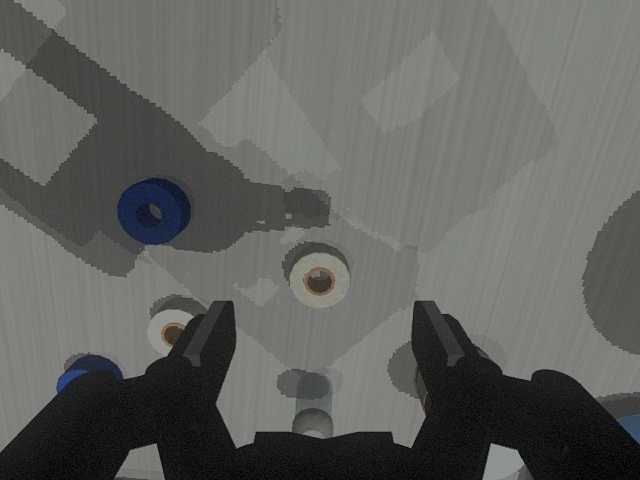

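Emit:
drive_tool:
  motion: [-10, -1, 10, -0.2, 0, 0, 70, -25, -2, 32, -0.4, 0, 0, 70, -33, -2.5, 58, -0.4, 0, 0, 70, -35, -2.5, 82, -0.4, 0, 0, 70, -35, -2.5, 102, -0.4, 0, 0, 70, -35, -2.5, 114, -0.4, 0, 0, 70, -35, -2.5, 118, -0.4, 0, 0, 60, -35, -2.5, 118, -0.4, 0, 0, 45]
  force: 45

```text
t: 36.25
tcp_pos: [0.5353, -0.3316, 0.0076]
tool_rot: [0.665, 0.747, 0.0, 0.0]
force: [0.8, -1.1, -0.6]
finger_gap: 0.529
```

Emit:
drive_tool:
  motion: [0, 0, 0, 0, 0, 0, 35, 0, 0, 0, 0, 0, 0, 35, 0, 0, 0, 0, 0, 0, 35, 0, 0, -3, 0, 0, 0, 35, 0, 0, -15, 0, 0, 0, 35, 0, 0, -45, 0, 0, 0, 35, 0, 0, -85, 0, 0, 0, 35, 0, 0, -120, 0, 0, 0, 35]

```text
t: 37.25
tcp_pos: [0.5354, -0.3317, 0.1297]
tool_rot: [0.665, 0.747, 0.0, 0.001]
force: [0.0, -0.8, -0.7]
finger_gap: 0.491
```

Run:
```python
from h import *
to(.5733,-.0270,.13,6.6)
s=snap('wrist','w22')
t=manip.sense()['tcp_pos']; print(pix(s,t+[0,0,.013]))
```

```text
t 37.25 tcp [ 0.5354 -0.3317  0.1297] gap 0.491 F [ 0.  -0.8 -0.7] q6 -0.85 yang 6.6
shift mm [298.3  72.8  -0.5] rot options [0.1 0.  0. ] [-1.0e-01  1.0e-01 -1.8e+02]
[[328.89329943 336.90381464]]
```

View pics/w22.png

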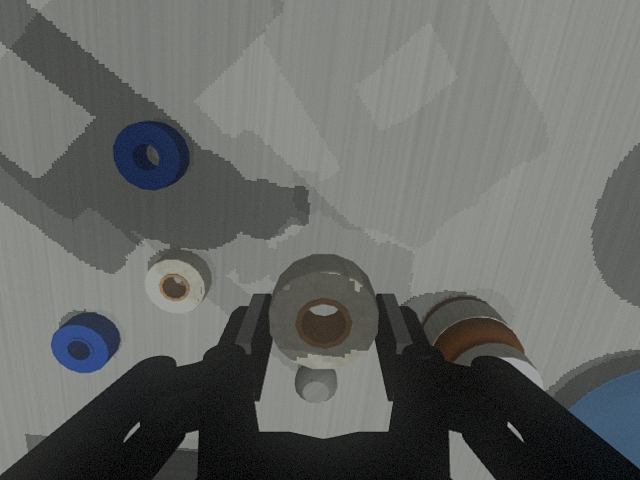

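Run:
```python
from h import *
to(.5733,-.0270,.13,6.6)
s=snap('wrist','w23')
m=manip.sense();t=m['tcp_pos']; print(pix(s,t+[0,0,.0124]),m['qd'].round(3))
cv2.imwrite('pics/c12.png',cv2.resize(s['color'][230:400,250:400,::-1],None,fx=3.5,fy=3.5,interpolation=cv2.INTER_CUBIC))
```

```text
t 37.3 tcp [ 0.5377 -0.3336  0.1347] gap 0.488 F [ 1.2 -0.3  1.5] q6 -0.85 yang 6.6
shift mm [300.5  70.7   2.9] rot options [0.4 0.4 0. ] [  -0.7    0.6 -180. ]
[[323.41734841 321.67400876]] [-0.001  0.055  0.048 -0.    -0.038 -0.002]
```

View pics/c12.png

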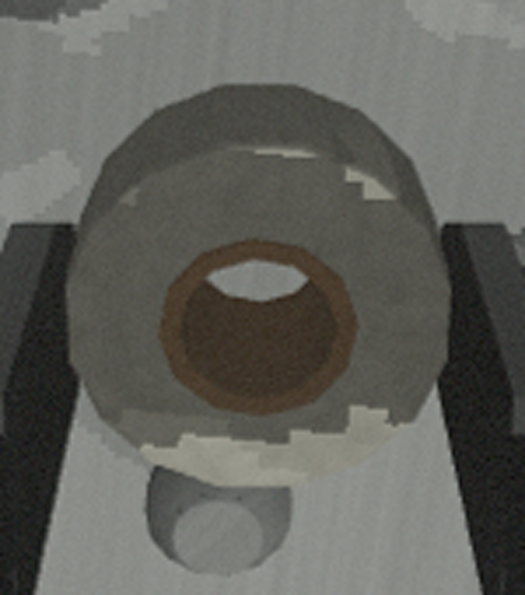

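Emit:
drive_tool:
  motion: [15, 4, 0, 0.2, 0.2, 0, 35, 50, 12, 0, 0.4, 0.4, 0, 35, 95, 22, 0, 0.4, 0.4, 0, 35, 145, 34, 0, 0.4, 0.4, 0, 35, 195, 46, 0, 0.4, 0.4, 0, 35, 245, 58, 0, 0.4, 0.4, 0, 35, 282, 67, 0, 0.4, 0.4, 0, 35, 300, 71, 0, 0.4, 0.4, 0, 35]

```text
t: 38.35
tcp_pos: [0.5722, -0.0244, 0.1299]
tool_rot: [0.664, 0.748, -0.001, -0.001]
force: [-0.3, -0.5, -0.2]
finger_gap: 0.497
```

Emit:
drive_tool:
  motion: [0, 0, 0, 0, 0, 0, 35, 0, 0, 5, 0, 0, 0, 35, 0, 0, 10, 0, 0, 0, 35, 0, 0, 10, 0, 0, 0, 35]

```text
t: 38.85
tcp_pos: [0.5718, -0.0254, 0.1192]
tool_rot: [0.665, 0.747, -0.001, -0.002]
force: [0.5, 0.3, -0.6]
finger_gap: 0.493
```

Run:
```python
from h import *
s=snap('wrist','w24')
to(.5733,-.0278,.075,6.6)
t=manip.sense()['tcp_pos']; print(pix(s,t+[0,0,.0124]),pix(s,[[.5735,-.0265,.075],[.5735,-.0265,.012],[.5628,.0645,.075]]))
```

```text
t 38.9 tcp [ 0.572  -0.0253  0.1195] gap 0.491 F [-0.9  0.5  0.1] q6 -0.36 yang 6.7
shift mm [-2.7  1.2 44.5] rot options [-0.2 -0.1  0.1] [ 1.000e-01 -4.000e-01 -1.799e+02]
[[323.79754566 323.98604345]] [[326.81594448 268.55114718]
 [326.50289584 231.80198295]
 [327.2075239   81.18105494]]
```

View pics/w24.png

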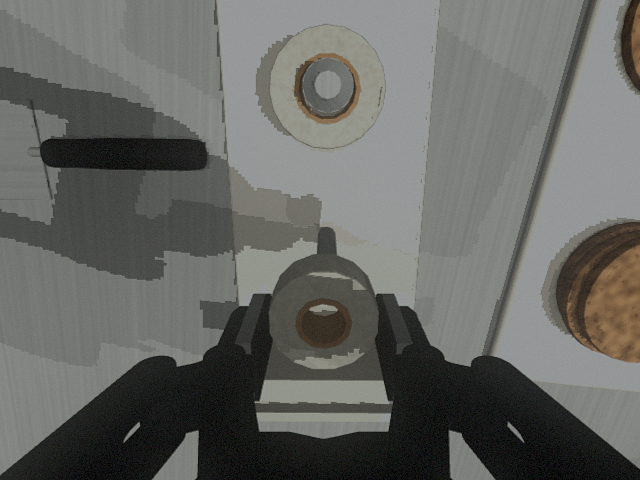

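Emit:
drive_tool:
  motion: [-2, 1, 6, 0, 0, 0, 35, -3, 1.3, 16, 0, 0, 0, 35, -3, 1.3, 26, 0, 0, 0, 35, -3, 1.3, 35, 0, 0, 0, 35, -3, 1.3, 40, 0, 0, 0, 35, -3, 1.3, 44, 0, 0, 0, 35, -3, 1.3, 46, 0, 0, 0, 35]

```text
t: 39.78
tcp_pos: [0.5735, -0.0281, 0.0733]
tool_rot: [0.664, 0.747, -0.001, -0.002]
force: [-0.2, -0.7, -0.6]
finger_gap: 0.493
```

Run:
```python
from h import *
s=snap('wrist','w25')
to(.5735,-.0282,.022,6.6)
cv2.imwrite('pics/c13.png',cv2.resize(s['color'][230:400,250:400,::-1],None,fx=3.5,fy=3.5,interpolation=cv2.INTER_CUBIC))
```

```text
t 39.83 tcp [ 0.5734 -0.0281  0.0733] gap 0.494 F [-1.1  1.1 -0.8] q6 -0.36 yang 6.7
shift mm [-0.2  0.3 51.3] rot options [-0.2 -0.1  0.1] [ 1.000e-01 -4.000e-01 -1.799e+02]
```

View pics/c13.png

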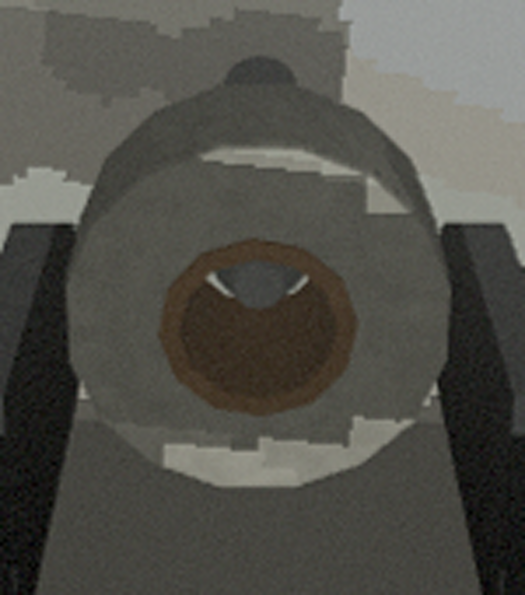

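Emit:
drive_tool:
  motion: [0, 0, 6, 0, 0, 0, 35, 0, 0, 16, 0, 0, 0, 35, 0, 0, 27, 0, 0, 0, 35, 0, 0, 38, 0, 0, 0, 35, 0, 0, 46, 0, 0, 0, 35, 0, 0, 51, 0, 0, 0, 35, 0, 0, 52, 0, 0, 0, 35]

```text
t: 40.7
tcp_pos: [0.573, -0.028, 0.0209]
tool_rot: [0.664, 0.747, -0.001, -0.002]
force: [0.1, -0.4, 0.8]
finger_gap: 0.488
```

Emit:
drive_tool:
  motion: [0, 0, 0, 0, 0, 0, 50, 0, 0, 0, 0, 0, 0, 65, 0, 0, -1, 0, 0, 0, 70, 0, 0, -15, 0, 0, 0, 70, 0, 0, -45, 0, 0, 0, 70, 0, 0, -80, 0, 0, 0, 70, 0, 0, -110, 0, 0, 0, 70, 0, 0, -115, 0, 0, 0, 70]

```text
t: 41.7
tcp_pos: [0.5753, -0.0284, 0.139]
tool_rot: [0.664, 0.747, 0.0, 0.001]
force: [0.4, 0.2, -1.1]
finger_gap: 0.824
```

Run:
```python
from h import *
s=snap('wrist','w26'); s=snap('top','t26')
to(.434,-.3855,.13,6.6)
print(rollfit(s,470,308,11)[2])
```

```text
t 41.8 tcp [ 0.5738 -0.0281  0.1368] gap 0.818 F [ 0.3  0.9 -0.4] q6 -0.36 yang 6.7
shift mm [-338.6 -180.7    7.1] rot options [-0.2 -0.   0.1] [ 1.000e-01 -3.000e-01 -1.799e+02]
[ 0.43533139 -0.38619648  0.02      ]
```

View pics/w26.png

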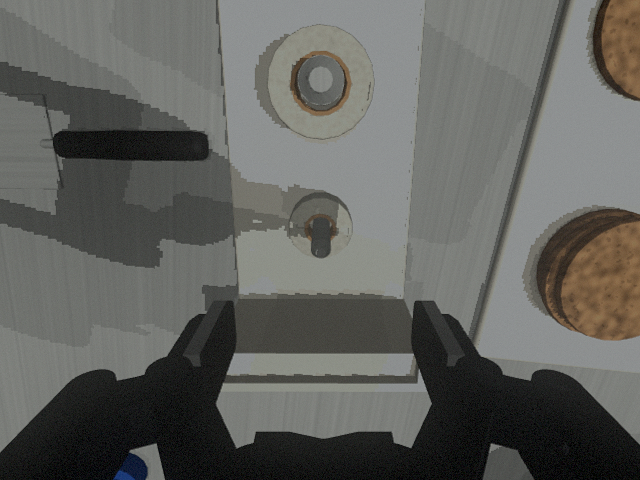

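View pics/t26.png

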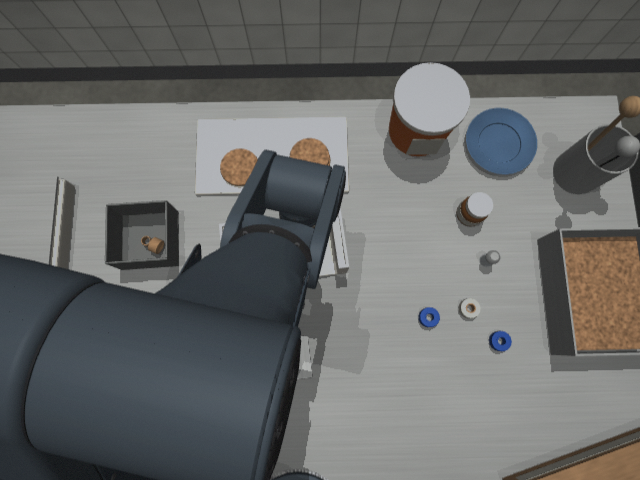

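Emit:
drive_tool:
  motion: [-13, -7, 0, 0, 0, 0, 70, -50, -27, 0, -0.1, 0, 0, 70, -100, -53, 0, -0.2, 0, 0, 70, -150, -80, 0, -0.2, 0, 0, 70, -200, -107, 0, -0.2, 0, 0, 70, -250, -134, 0, -0.2, 0, 0, 70, -285, -160, 5, -0.2, 0, 0, 70, -303, -180, 9, -0.2, 0, 0, 70]

```text
t: 42.8
tcp_pos: [0.4281, -0.3525, 0.1266]
tool_rot: [0.665, 0.746, 0.0, -0.001]
force: [-0.2, 0.3, 0.2]
finger_gap: 0.82
```

Emit:
drive_tool:
  motion: [0, 0, 0, 0, 0, 0, 70, 0, 0, 0, 0, 0, 0, 70]

```text
t: 43.05
tcp_pos: [0.4275, -0.3519, 0.1257]
tool_rot: [0.666, 0.746, 0.001, -0.002]
force: [0.3, 0.2, -0.5]
finger_gap: 0.819
```

Run:
```python
from h import *
s=snap('wrist','w27')
to(.4343,-.3857,.008,6.6)
print(pix(s,[.4343,-.3857,.02]))
```

```text
t 43.1 tcp [ 0.428  -0.3516  0.126 ] gap 0.82 F [-0.3  0.4  0.6] q6 -1.0 yang 6.6
shift mm [-35.    2.5 117.9] rot options [-0.1 -0.2 -0. ] [-3.0e-01  1.0e-01  1.8e+02]
[[327.89433866 277.77846332]]
```

View pics/w27.png

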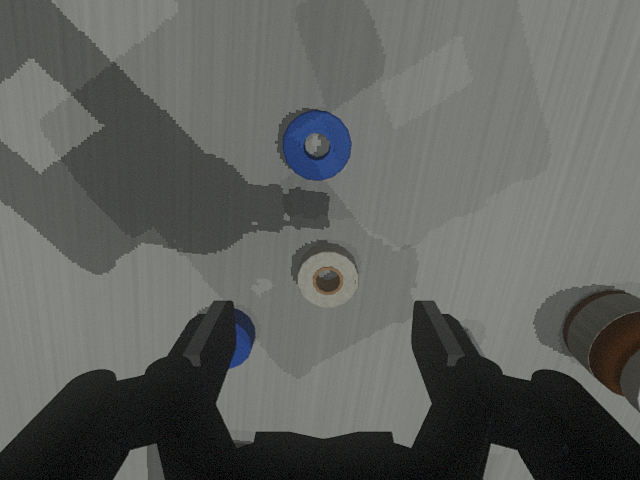

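Emit:
drive_tool:
  motion: [-10, 1, 10, 0, 0, 0, 70, -25, 2, 32, 0, -0.2, 0, 70, -33, 2.5, 58, 0, -0.2, 0, 70, -35, 2.5, 82, 0, -0.2, 0, 70, -35, 2.5, 102, 0, -0.2, 0, 70, -35, 2.5, 114, 0, -0.2, 0, 70, -35, 2.5, 118, 0, -0.2, 0, 60, -35, 2.5, 118, 0, -0.2, 0, 45]

```text
t: 44.1
tcp_pos: [0.4346, -0.3857, 0.008]
tool_rot: [0.665, 0.747, -0.001, -0.0]
force: [0.1, 0.6, -0.4]
finger_gap: 0.53
```

Emit:
drive_tool:
  motion: [0, 0, 0, 0, 0, 0, 35, 0, 0, 0, 0, 0, 0, 35, 0, 0, 0, 0, 0, 0, 35, 0, 0, -3, 0, 0, 0, 35, 0, 0, -15, 0, 0, 0, 35, 0, 0, -45, 0, 0, 0, 35, 0, 0, -85, 0, 0, 0, 35, 0, 0, -120, 0, 0, 0, 35]

```text
t: 45.1
tcp_pos: [0.4348, -0.3858, 0.13]
tool_rot: [0.665, 0.747, -0.001, 0.0]
force: [0.2, -0.9, 0.2]
finger_gap: 0.487
```

Run:
```python
from h import *
s=snap('wrist','w28')
to(.5735,-.0275,.13,6.6)
```

```text
t 45.15 tcp [ 0.4367 -0.3879  0.1345] gap 0.484 F [-0.1 -1.2  1.8] q6 -1.03 yang 6.6
shift mm [342.3 177.4   2.3] rot options [0.2 0.5 0. ] [  -0.7    0.3 -180. ]
```

View pics/w28.png

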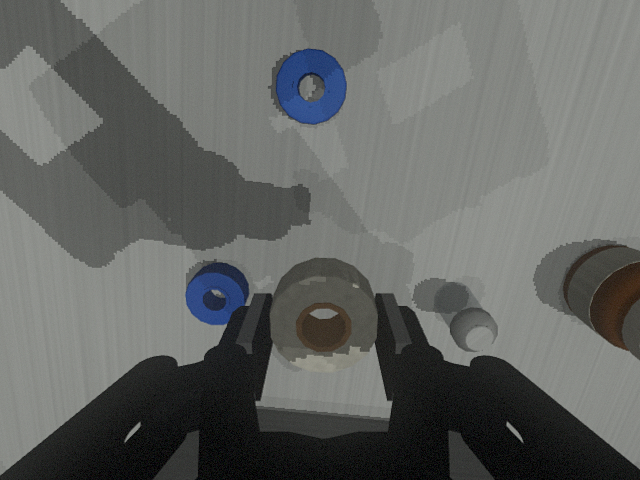

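Emit:
drive_tool:
  motion: [13, 7, 0, 0.1, 0.2, 0, 35, 48, 25, 0, 0.2, 0.5, 0, 35, 95, 49, 0, 0.2, 0.5, 0, 35, 145, 75, 0, 0.2, 0.5, 0, 35, 195, 101, 0, 0.2, 0.5, 0, 35, 245, 127, 0, 0.2, 0.5, 0, 35, 295, 153, 0, 0.2, 0.5, 0, 35, 330, 171, 0, 0.2, 0.5, 0, 35]

```text
t: 46.15
tcp_pos: [0.5677, -0.0367, 0.1313]
tool_rot: [0.664, 0.747, -0.0, -0.002]
force: [0.3, -0.2, -0.6]
finger_gap: 0.482
```

Emit:
drive_tool:
  motion: [5, 2, 2, 0, 0, 0, 35, 8, 5, 5, 0, 0, 0, 35, 8, 5, 8, 0, 0, 0, 35, 8, 5, 8, 0, 0, 0, 35]

```text
t: 46.65
tcp_pos: [0.5712, -0.0293, 0.1228]
tool_rot: [0.665, 0.747, -0.001, -0.002]
force: [0.3, 0.3, -0.6]
finger_gap: 0.488
```

Run:
```python
from h import *
s=snap('wrist','w29')
to(.5735,-.0265,.075,6.6)
t=manip.sense()['tcp_pos']; print(pix(s,t+[0,0,.012]),pix(s,[[.5735,-.0265,.075],[.5735,-.0265,.012],[.5628,.0645,.075]]))
cv2.imwrite('pics/c14.png',s['color'][:,:,::-1])
```

```text
t 46.7 tcp [ 0.5714 -0.0292  0.123 ] gap 0.484 F [-0.7 -0.7 -0.5] q6 -0.36 yang 6.6
shift mm [ 2.4  2.6 48. ] rot options [-0.2 -0.1  0. ] [   0.2   -0.3 -180. ]
[[323.68286284 323.62706317]] [[328.67233662 259.55591552]
 [327.88722373 225.2371522 ]
 [329.14961021  73.13859775]]
```

View pics/w29.png

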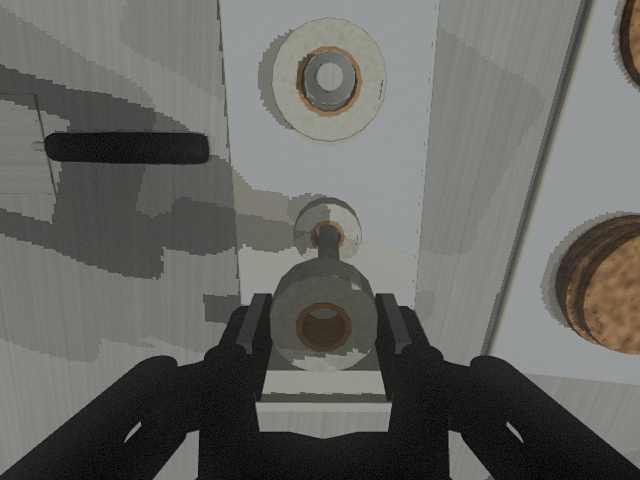

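Emit:
drive_tool:
  motion: [1.5, 1.5, 6, 0, 0, 0, 35, 2.4, 2.6, 17, 0, 0, 0, 35, 2.4, 2.6, 28, 0, 0, 0, 35, 2.4, 2.6, 38, 0, 0, 0, 35, 2.4, 2.6, 44, 0, 0, 0, 35, 2.4, 2.6, 48, 0, 0, 0, 35, 2.4, 2.6, 50, 0, 0, 0, 35]

```text
t: 47.58
tcp_pos: [0.5735, -0.0265, 0.0729]
tool_rot: [0.665, 0.747, -0.001, -0.002]
force: [0.7, -0.4, -1.1]
finger_gap: 0.486
```

Run:
```python
from h import *
s=snap('wrist','w30')
to(.5735,-.0265,.0415,6.6)
cv2.imwrite('pics/c15.png',cv2.resize(s['color'][230:400,250:400,::-1],None,fx=3.5,fy=3.5,interpolation=cv2.INTER_CUBIC))
```

```text
t 47.62 tcp [ 0.5735 -0.0264  0.0728] gap 0.484 F [-0.5  0.7 -0.9] q6 -0.36 yang 6.6
shift mm [-0.1  0.1 31.3] rot options [-0.2 -0.1  0. ] [   0.2   -0.3 -180. ]
```

View pics/c15.png

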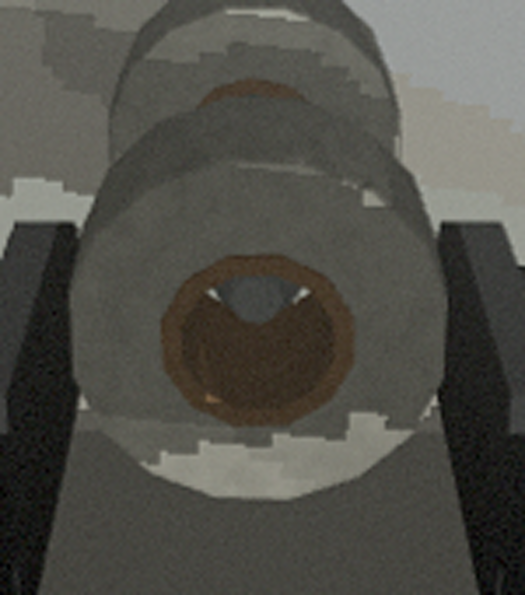

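Post tip in the bore as before. Slide down onto the first small roll.

Emit:
drive_tool:
  motion: [0, 0, 5, 0, 0, 0, 35, 0, 0, 13, 0, 0, 0, 35, 0, 0, 21, 0, 0, 0, 35, 0, 0, 28, 0, 0, 0, 35, 0, 0, 31, 0, 0, 0, 35, 0, 0, 31, 0, 0, 0, 35]

```text
t: 48.38
tcp_pos: [0.5732, -0.0263, 0.0415]
tool_rot: [0.665, 0.747, -0.001, -0.002]
force: [-0.6, -0.6, -1.1]
finger_gap: 0.483
```

Emit:
drive_tool:
  motion: [0, 0, 0, 0, 0, 0, 50, 0, 0, 0, 0, 0, 0, 65, 0, 0, -1, 0, 0, 0, 70, 0, 0, -15, 0, 0, 0, 70, 0, 0, -45, 0, 0, 0, 70, 0, 0, -80, 0, 0, 0, 70, 0, 0, -105, 0, 0, 0, 70, 0, 0, -110, 0, 0, 0, 70]

```text
t: 49.38
tcp_pos: [0.5751, -0.0269, 0.1542]
tool_rot: [0.665, 0.747, 0.0, 0.0]
force: [1.4, 0.1, 0.3]
finger_gap: 0.816
```

Run:
```python
from h import *
s=snap('wrist','w31');s=snap('scene','s31')
cv2.imwrite('pics/c16.png',cv2.resize(s['color'][180:290,280:440,::-1],None,fx=5,fy=5,interpolation=cv2.INTER_CUBIC))
to(.389,.267,.15,6.6)
```

```text
t 49.48 tcp [ 0.5739 -0.0266  0.1522] gap 0.817 F [-0.3  0.3 -0.1] q6 -0.36 yang 6.6
shift mm [ 313.  -149.7    3.3] rot options [-0.2 -0.1  0. ] [   0.2   -0.2 -180. ]
```

View pics/w31.png

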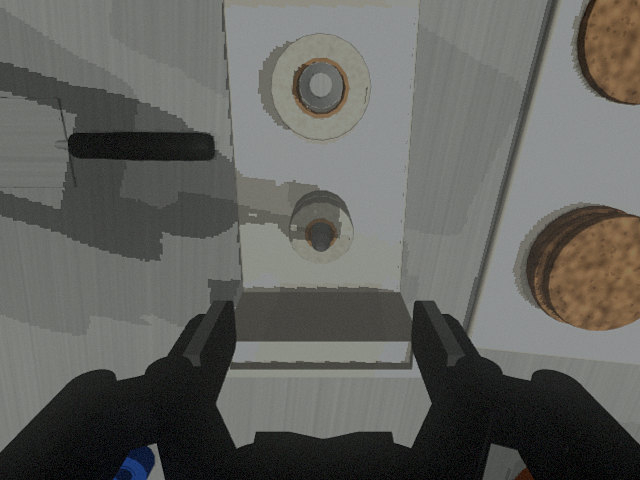

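View pics/c16.png

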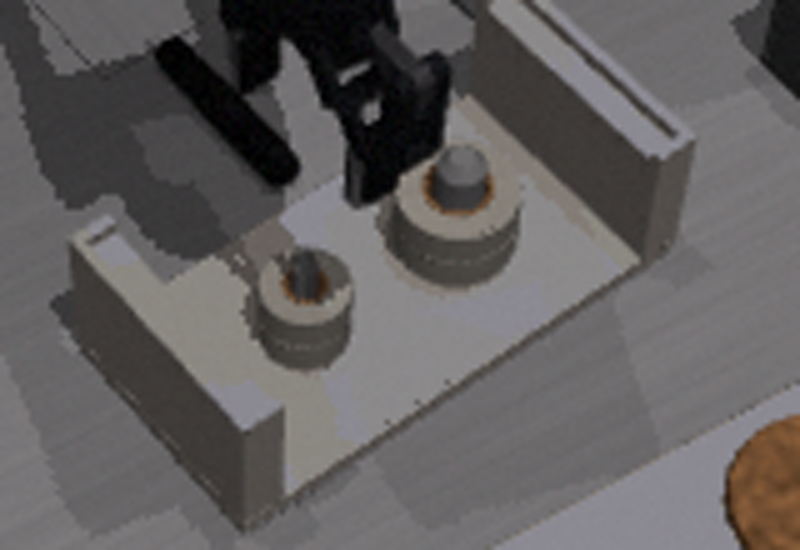

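Emit:
drive_tool:
  motion: [13, -6, 0, 0, 0, 0, 85, 50, -24, 0, 0, 0, 0, 85, 100, -48, 0, 0, 0, 0, 85, 150, -72, 0, 0, 0, 0, 85, 200, -96, 0, 0, 0, 0, 85, 250, -120, 0, 0, 0, 0, 85, 295, -141, 0, 0, 0, 0, 85, 313, -150, 3, 0, 0, 0, 85]

```text
t: 50.48
tcp_pos: [0.3849, 0.2687, 0.1493]
tool_rot: [0.664, 0.748, -0.002, -0.003]
force: [0.6, 0.3, 0.6]
finger_gap: 0.997
```

Emit:
drive_tool:
  motion: [0, 0, 0, 0, 0, 0, 85, 0, 0, 0, 0, 0, 0, 85]

```text
t: 50.72
tcp_pos: [0.3842, 0.2684, 0.1487]
tool_rot: [0.663, 0.748, -0.003, -0.003]
force: [-0.1, -0.3, 0.7]
finger_gap: 0.996
```

Run:
```python
from h import *
s=snap('wrist','w32')
to(.389,.267,.013,6.6)
c,n=np.cos(np.radians(6.4)),np.sin(np.radians(6.4))
print(pix(s,[[.389-n*y,.267+c*y,.032] for y in (.035,-.035)]))
```

```text
t 50.77 tcp [0.3849 0.2682 0.1489] gap 0.998 F [0.2 0.5 0.4] q6 0.25 yang 6.8
shift mm [ -1.8   4.9 135.9] rot options [-0.4 -0.1  0.2] [ 1.000e-01 -6.000e-01 -1.798e+02]
[[331.93674043 179.05323207]
 [330.5676994  274.25472304]]
```

View pics/w32.png

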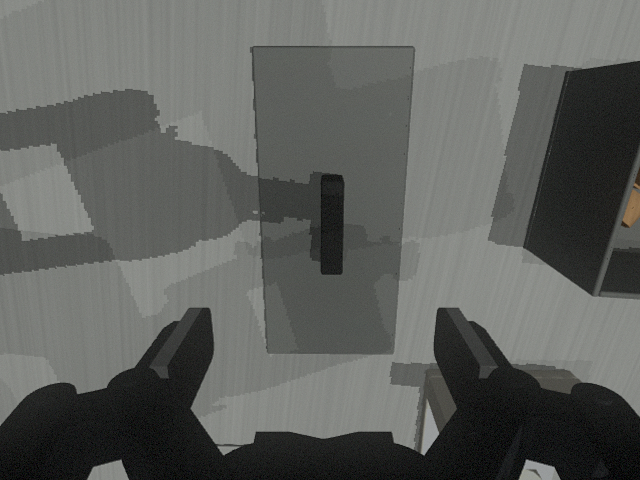

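Emit:
drive_tool:
  motion: [-1, 2, 15, -0.2, 0, 0, 85, -2, 5, 40, -0.4, 0, 0, 85, -2, 5, 70, -0.4, 0, -0.2, 85, -2, 5, 98, -0.4, 0, -0.2, 85, -2, 5, 120, -0.4, 0, -0.2, 70, -2, 5, 131, -0.4, 0, -0.2, 50, -2, 5, 135, -0.4, 0, -0.2, 30, -2, 5, 135, -0.4, 0, -0.2, 5]
  force: 80

```text
t: 51.78
tcp_pos: [0.3896, 0.2667, 0.0141]
tool_rot: [0.663, 0.749, 0.0, -0.0]
force: [-2.9, -1.1, 10.0]
finger_gap: 0.181
```

Emit:
drive_tool:
  motion: [0, 0, 0, 0, 0, 0, 5, 0, 0, 0, 0, 0, 0, 5, 0, 0, 0, 0, 0, 0, 5, 0, 0, -4, 0, 0, 0, 5, 0, 0, -20, 0, 0, 0, 5, 0, 0, -50, 0, 0, 0, 5, 0, 0, -85, 0, 0, 0, 5, 0, 0, -110, 0, 0, 0, 5]

```text
t: 52.78
tcp_pos: [0.3895, 0.2666, 0.1257]
tool_rot: [0.663, 0.749, 0.001, -0.0]
force: [0.3, -0.1, -2.5]
finger_gap: 0.163
```

Run:
```python
from h import *
to(.5682,.0192,.14,6.6)
s=snap('wrist','w33')
```

```text
t 52.77 tcp [0.3895 0.2666 0.1257] gap 0.163 F [ 0.3 -0.1 -2.5] q6 0.24 yang 7.0
shift mm [-267.3  147.3  -14.5] rot options [ 0.1 -0.1  0.4] [ 1.000e-01  1.000e-01 -1.796e+02]
```

View pics/w33.png

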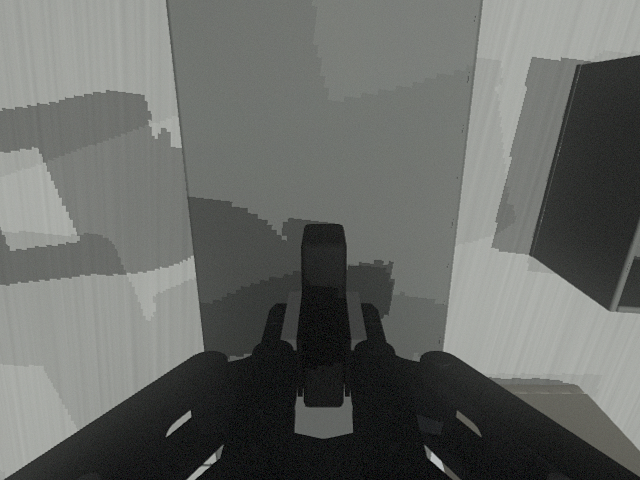

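Emit:
drive_tool:
  motion: [-8, 4, -6, 0, 0, 0, 5, -35, 19, -12, 0, 0, 0.1, 5, -80, 44, -15, 0, 0, 0.2, 5, -125, 69, -15, 0, 0, 0.4, 5, -175, 96, -15, 0, 0, 0.4, 5, -220, 121, -15, 0, 0, 0.4, 5, -255, 141, -15, 0, 0, 0.4, 5, -267, 147, -15, 0, 0, 0.4, 5]

```text
t: 53.82
tcp_pos: [0.5705, 0.0173, 0.1421]
tool_rot: [0.666, 0.746, 0.003, 0.001]
force: [-0.3, -0.3, -2.3]
finger_gap: 0.166
```

Emit:
drive_tool:
  motion: [0, 0, 5, 0, 0, 0, 5, 0, 0, 12, 0, 0, 0, 5, 0, 0, 15, 0, 0, 0, 5, 0, 0, 15, 0, 0, 0, 5]

```text
t: 54.32
tcp_pos: [0.5697, 0.0184, 0.1267]
tool_rot: [0.666, 0.746, 0.003, 0.0]
force: [0.4, -0.4, -1.7]
finger_gap: 0.166
```

Run:
```python
from h import *
s=snap('wrist','w34');s=snap('scene','s34')
to(.5685,.019,.105,6.6)
cv2.imwrite('pics/c17.png',cv2.resize(s['color'][150:290,280:440,::-1],None,fx=4,fy=4,interpolation=cv2.INTER_CUBIC))
```

```text
t 54.42 tcp [0.5704 0.018  0.1272] gap 0.163 F [ 1.2 -0.5 -2.3] q6 -0.28 yang 6.5
shift mm [ 1.1 -1.9 22.2] rot options [ 0.3 -0.1 -0.1] [ -0.2  -0.5 179.9]
```

View pics/w34.png

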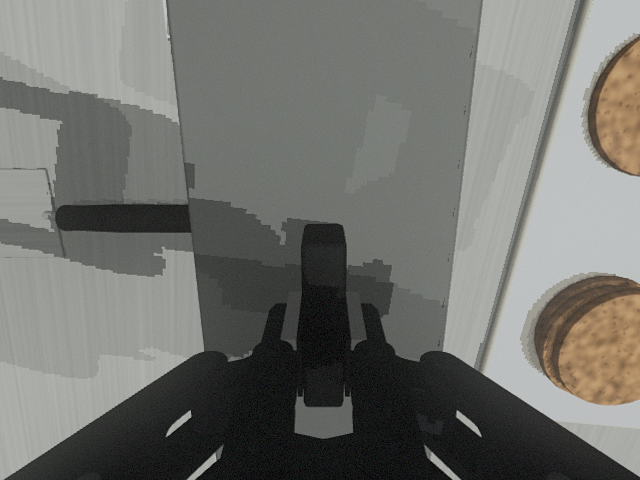

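View pics/c17.png

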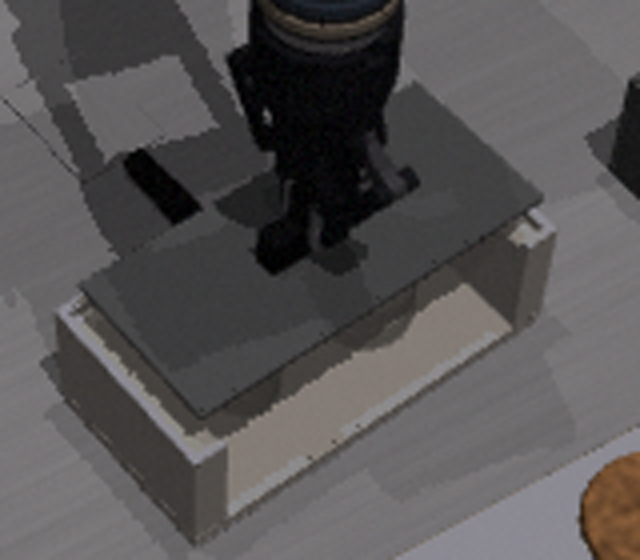

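Run:
```python
from h import *
s=load('s34')
c=np.array([(544,200),(202,415),(81,286),(415,85)])/4-.4+[280,150]
w=np.array([ray(s,*q,.119)[:2] for q in c])
p,r=fit2d(np.array([[.055,.121],[.055,-.121],[-.055,-.121],[-.055,.121]]),w);print('cover',p,np.degrees(p[2]),r.round(4))
# same camera, initial rim corners this crop
c=np.array([(555,232),(200,462)])/4-.4+[280,150]
print([ray(s,*q,.089)[:2] for q in c])
m=manip.sense();print(m['tcp_pos'],R.from_quat(m['tool_rot']).as_matrix()[:,2])
```

```text
cover [0.57168748 0.01985669 0.11077035] 6.3466738056676055 [[ 0.0003  0.0012]
 [ 0.0023 -0.0021]
 [-0.0014 -0.0014]
 [-0.0012  0.0022]]
[array([0.61706613, 0.15418948]), array([ 0.64542911, -0.09825192])]
[0.57039422 0.01803828 0.1271715 ] [ 0.00535782  0.00317081 -0.99998062]
```

Emit:
drive_tool:
  motion: [1, -2, 4, 0.2, 0, 0, 5, 1.3, -2.8, 10, 0.3, 0, 0, 5, 1.3, -2.8, 16, 0.3, 0, 0, 5, 1.3, -2.8, 20, 0.3, 0, 0, 5, 1.3, -2.8, 21, 0.3, 0, 0, 5, 1.3, -2.8, 21, 0.3, 0, 0, 5]

```text
t: 55.18
tcp_pos: [0.5677, 0.019, 0.1061]
tool_rot: [0.666, 0.746, 0.001, -0.001]
force: [-0.4, 0.1, -1.3]
finger_gap: 0.166
```

Run:
```python
from h import *
s=snap('scene','s35'); snap('wrist','w35')
to(.5675,.019,.0961,6.6)
cv2.imwrite('pics/c18.png',cv2.resize(s['color'][165:285,285:430,::-1],None,fx=5,fy=5,interpolation=cv2.INTER_CUBIC))
```

```text
t 55.27 tcp [0.5677 0.019  0.1063] gap 0.164 F [-0.3 -0.3 -1.9] q6 -0.28 yang 6.5
shift mm [-0.  -0.2 10.2] rot options [ 0.  -0.1 -0.1] [-2.000e-01 -1.000e-01  1.799e+02]
```

View pics/c18.png

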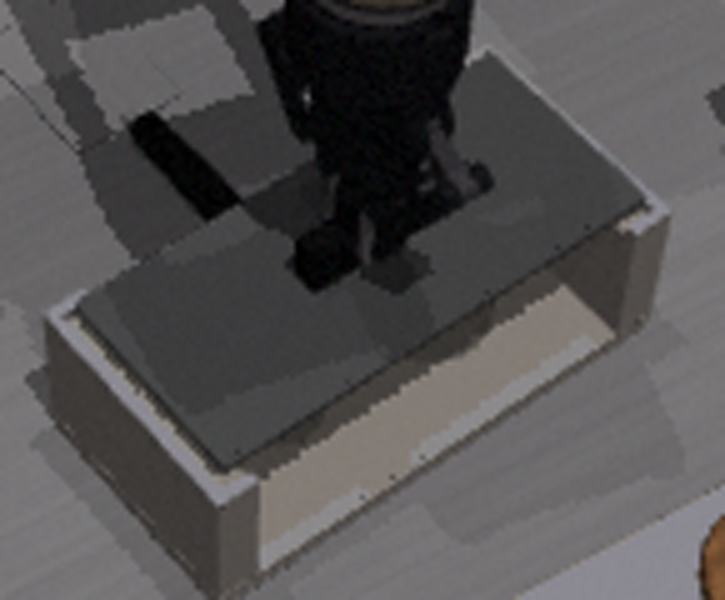

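View pics/w35.png

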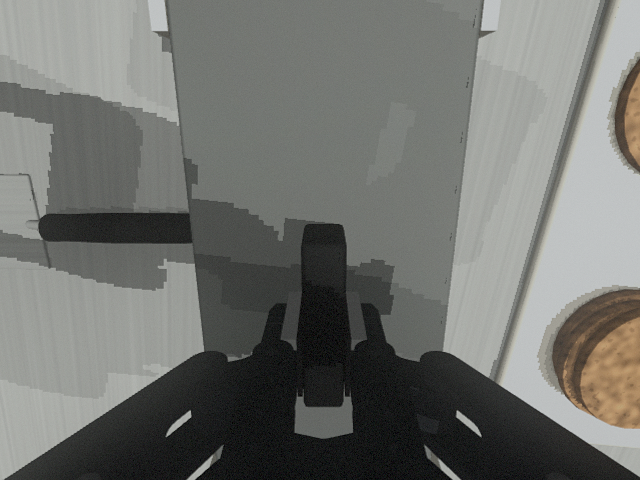

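Emit:
drive_tool:
  motion: [0, 0, 2, 0, 0, 0, 5, 0, 0, 5, 0, 0, 0, 5, 0, 0, 7, 0, 0, 0, 5, 0, 0, 9, 0, 0, 0, 5, 0, 0, 10, 0, 0, 0, 5, 0, 0, 11, 0, 0, 0, 5]

```text
t: 56.02
tcp_pos: [0.5677, 0.0191, 0.0964]
tool_rot: [0.666, 0.746, 0.001, -0.001]
force: [-3.8, 0.6, 11.4]
finger_gap: 0.163
```

Run:
```python
from h import *
s=snap('scene','s36')
to(.5675,.019,.0961,6.6)
cv2.imwrite('pics/c19.png',cv2.resize(s['color'][165:285,285:430,::-1],None,fx=5,fy=5,interpolation=cv2.INTER_CUBIC))
```

```text
t 56.08 tcp [0.5676 0.0191 0.0964] gap 0.162 F [-2.2 -0.4  6.8] q6 -0.28 yang 6.5
shift mm [-0.1 -0.1  0.3] rot options [ 0.  -0.1 -0.1] [-2.000e-01 -1.000e-01  1.799e+02]
```

View pics/c19.png

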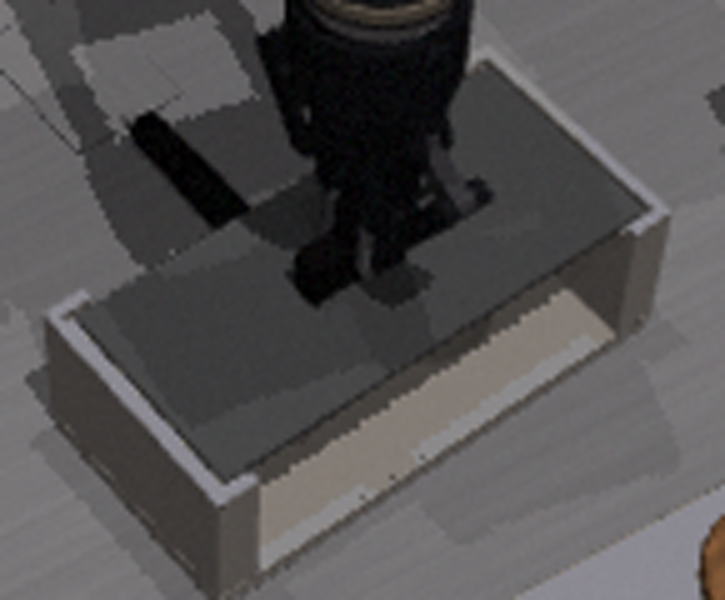

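Emit:
drive_tool:
  motion: [0, 0, 0.7, 0, 0, 0, 5, 0, 0, 1.4, 0, 0, 0, 5, 0, 0, 2, 0, 0, 0, 5, 0, 0, 2, 0, 0, 0, 5]

```text
t: 56.58
tcp_pos: [0.5677, 0.0191, 0.0964]
tool_rot: [0.666, 0.746, 0.001, -0.0]
force: [-3.8, 0.5, 13.3]
finger_gap: 0.165
```

Emit:
drive_tool:
  motion: [0, 0, 2, 0, 0, 0, 5, 0, 0, 4, 0, 0, 0, 5, 0, 0, 5, 0, 0, 0, 5, 0, 0, 5, 0, 0, 0, 5]

```text
t: 57.08
tcp_pos: [0.5677, 0.019, 0.0963]
tool_rot: [0.666, 0.746, 0.001, 0.001]
force: [-9.1, 0.9, 32.8]
finger_gap: 0.168
```

Emit:
drive_tool:
  motion: [0, 0, 0, 0, 0, 0, 5, 0, 0, 0, 0, 0, 0, 30, 0, 0, 0, 0, 0, 0, 50, 0, 0, -2, 0, 0, 0, 60, 0, 0, -20, 0, 0, 0, 70, 0, 0, -50, 0, 0, 0, 80, 0, 0, -90, 0, 0, 0, 85, 0, 0, -110, 0, 0, 0, 85]
  force: 40

```text
t: 58.08
tcp_pos: [0.5684, 0.0188, 0.2082]
tool_rot: [0.666, 0.746, 0.002, 0.002]
force: [1.2, 0.1, -0.1]
finger_gap: 0.997
```

Run:
```python
from h import *
s=snap('wrist','w37');s=snap('scene','s37')
to(.4,.19,.25,6.6)
cv2.imwrite('pics/c20.png',cv2.resize(s['color'][165:285,285:430,::-1],None,fx=5,fy=5,interpolation=cv2.INTER_CUBIC))
```

```text
t 58.17 tcp [0.5691 0.0187 0.2086] gap 0.996 F [-0.2  0.1  0.3] q6 -0.28 yang 6.5
shift mm [ 189.4 -148.2  -42.7] rot options [ 0.5  0.  -0.1] [  0.   -0.7 179.9]
```

View pics/w37.png

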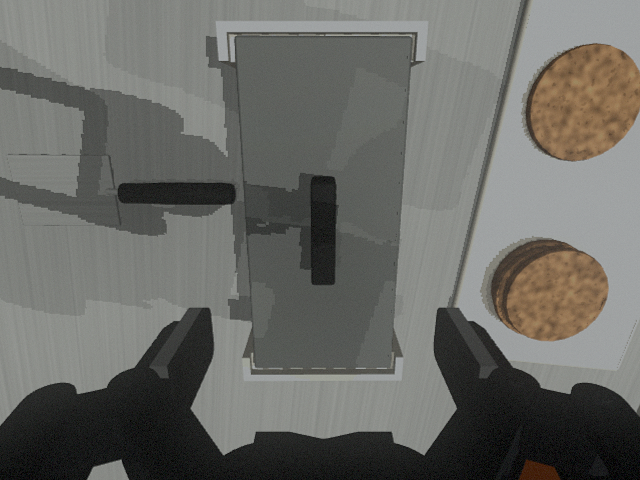

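View pics/c20.png

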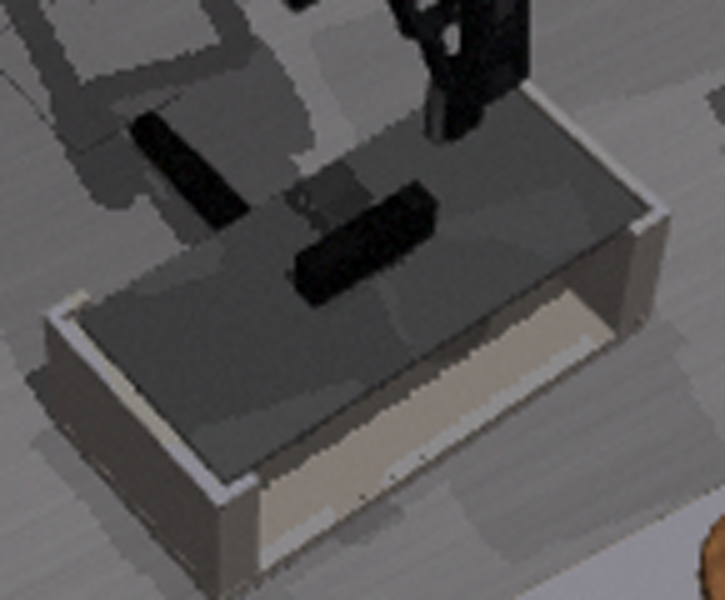

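Emit:
drive_tool:
  motion: [13, -10, -5, 0.2, 0, 0, 85, 50, -40, -20, 0.4, 0, 0, 85, 95, -75, -35, 0.5, 0, 0, 85, 140, -110, -43, 0.5, 0, 0, 85, 185, -145, -43, 0.5, 0, 0, 85, 230, -175, -43, 0.5, 0, 0, 85, 270, -190, -43, 0.5, 0, 0, 85, 300, -200, -43, 0.5, 0, 0, 85]

```text
t: 59.18
tcp_pos: [0.3328, 0.295, 0.2488]
tool_rot: [0.665, 0.747, -0.002, -0.001]
force: [0.3, 0.1, -0.6]
finger_gap: 0.997
```

Run:
```python
from h import *
t=snap('top','t38');s=snap('scene','s38')
to(.4,.19,.25,6.6)
cv2.imwrite('pics/c21.png',cv2.resize(t['color'][195:300,205:360,::-1],None,fx=5,fy=5,interpolation=cv2.INTER_CUBIC))
cv2.imwrite('pics/c22.png',cv2.resize(s['color'][165:285,285:430,::-1],None,fx=5,fy=5,interpolation=cv2.INTER_CUBIC))
```

```text
t 59.27 tcp [0.3329 0.2956 0.2488] gap 0.997 F [ 0.2  0.3 -1.3] q6 0.35 yang 6.8
shift mm [-112.8   54.2   -1.3] rot options [-0.2  0.   0.2] [-1.000e-01 -4.000e-01 -1.798e+02]
```

View pics/t38.png

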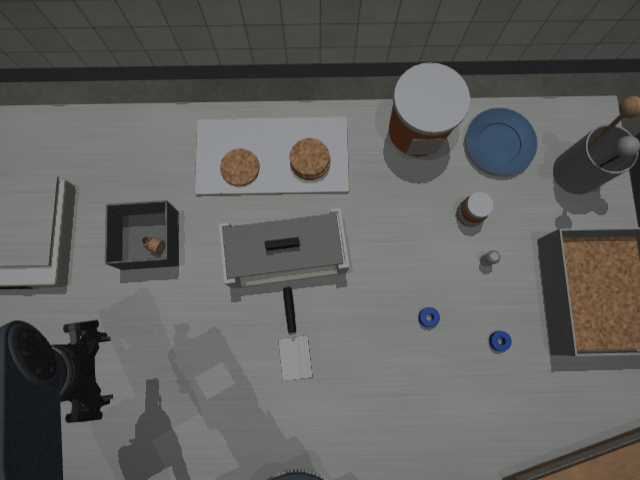

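View pics/c21.png

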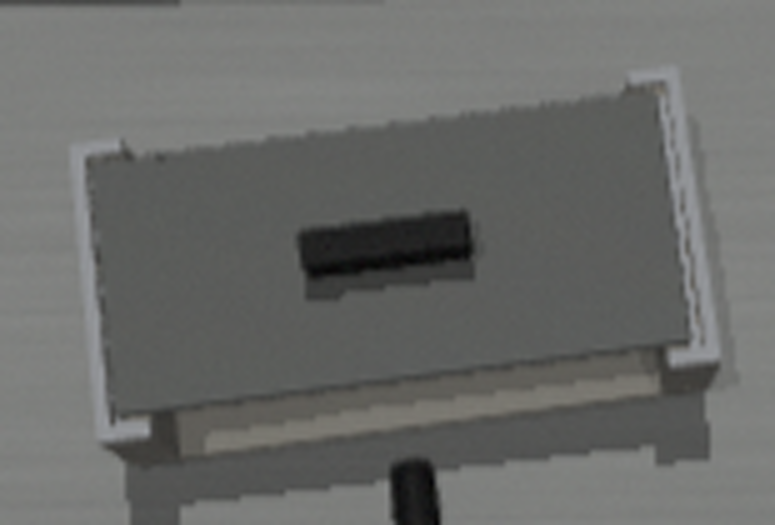

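View pics/s38.png

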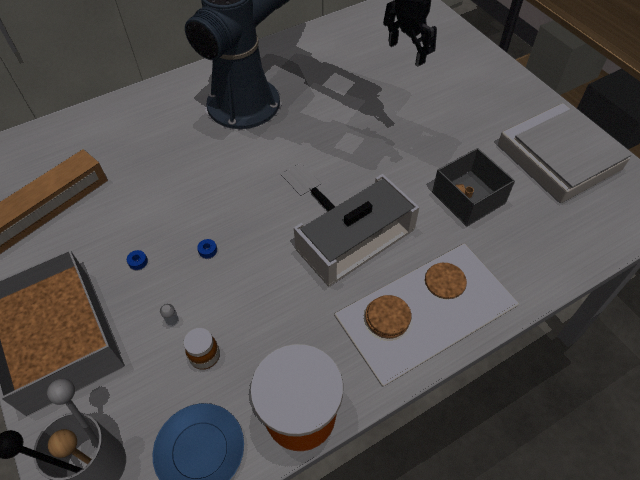

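View pics/c22.png

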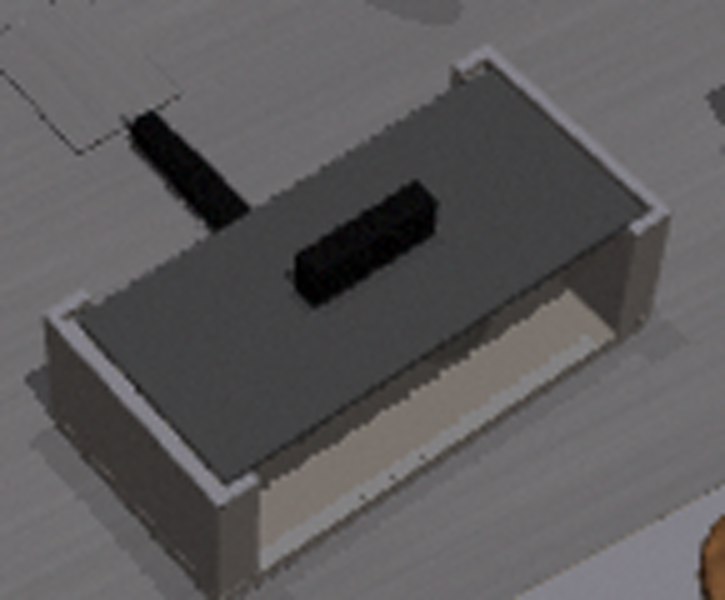

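The cover sits in its seat just as at the start. Both cores lie in the bin (top view, 152,243). No white rolls are left on the bench, and the blue look-alikes, shaker, jar, spatula and cakes are where they were. I'm handing in.

```bash
python3 -c "
from station import manip
print(manip.sign_off())"
```

```text
the job is handed in; nothing more can be done
None
```

The label dispenser is reloaded and I have handed the job in, at about 59 s of the 200 s allowed.

- **Cover off:** I lifted it off and laid it flat on the bench in front of the bin.
- **Cores:** both spent cores (small and large) are in the grey bin.
- **Rolls:** the scene had four full rolls. Two large ones are on the thick post and two small ones on the thin post, and both stacks looked flush before I closed the cover.
- **Cover on:** I put it back in its seat and pressed it down with about 33 N while still gripping the bar.

**Last checks:**
- The measured height puts the cover's underside at about 82 mm, which is the seat height. In the final top and scene pictures it lies level, with an even gap to the rims.
- The final pictures show no white rolls left on the bench. The two blue look-alikes, the spatula, shaker, jar and rice cakes look unmoved, though I compared those by eye only.

**Disagreement:** positions from the three cameras differed by 2–4 mm, as much as the 3 mm clearance in the bores. I lined each roll up by looking at the post through its bore, and every roll went on with no more than about 2 N of force. No roll was knocked aside and I saw no grip slip.

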